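Read a batch of test cassettes

TASK

Lay every test cassette from the bench flat in its own recess of the reader's carriage, push the carriage in until it clicks home, and leave it in for about three seconds to be read. Then draw the carriage all the way out again, lay the cassettes flat in the steel tray, and push the empty carriage back in until it clicks. Leave the other things on the bench where they are.

Things in the scene. Friction and masses are not known exactly. Their poses are not given: they have to be found in the camera images.
- cassette0: Flat white plastic test cassette, 90 x 34 x 8 mm, 30 g, with two dark windows and a small round well on both faces, so either face may lie up; lies flat on the bench. Origin: its centre, 4 mm above its underside; x along its 90 mm length, y across its 34 mm width, z through its thickness. May be absent (two or three are present).
- cassette1: Flat white plastic test cassette, 90 x 34 x 8 mm, 30 g, with two dark windows and a small round well on both faces, so either face may lie up; lies flat on the bench. Origin: its centre, 4 mm above its underside; x along its 90 mm length, y across its 34 mm width, z through its thickness. May be absent (two or three are present).
- cassette2: Flat white plastic test cassette, 90 x 34 x 8 mm, 30 g, with two dark windows and a small round well on both faces, so either face may lie up; lies flat on the bench. Origin: its centre, 4 mm above its underside; x along its 90 mm length, y across its 34 mm width, z through its thickness. May be absent (two or three are present).
- reader: Bench-top cassette reader, fixed: white housing 150 (x) x 270 (y) x 85 mm high, open at its front. Origin on the bench below the middle of the housing's front face; x points into the housing, away from the robot, z up. Its grey carriage slides along x out of the front. Opening under the roof: up to 55 mm above the bench.
- carriage (a joint): Travel of the reader's carriage along the reader's x, in m: 0 = drawn fully out (end stop), 0.13 = fully in (end stop). Sliding friction about 1.5 N; near 0.12 a sprung roller must be overcome (about 6 to 9 N) and then the carriage snaps on and stays in, above 0.124; short of that it is not latched. The same force draws it out again. Wherever else it is left, it stays.
- knob_top (a point): Centre of the top of the carriage's black upright knob, a block 18 (x) x 30 (y) mm, whose top is 80 mm above the bench; at least the upper 45 mm stands free. Axes as the reader's. With the carriage fully in, the knob's centre is 27 mm in front of the housing.
- recess0 (a point): Centre of the floor of the carriage's recess nearest the reader's -y. Three recesses lie side by side, 68 mm apart, long sides along the reader's x, floors 20 mm above the bench. White ribs 4 mm high bound each: across both ends (inside length 100 mm) and beside the corners (inside width 42 mm); the middle 68 mm of each long side is free for fingers. Axes as the reader's; moves with the carriage.
- recess1 (a point): Centre of the floor of the middle recess, like recess0. Only with the carriage fully out are the recesses clear of the housing: their centres are then 75 mm in front of it. Axes as the reader's; moves with the carriage.
- recess2 (a point): Centre of the floor of the recess nearest the reader's +y, like recess0. The carriage's rim, 14 mm high above the floor (10 mm in front), runs 19 mm outside the outer recesses' ribs. Axes as the reader's; moves with the carriage.
- tray: Loose open steel tray for used cassettes, 140 (x) x 240 (y) x 28 mm high, walls and floor 4 mm, 0.6 kg. Origin: centre of its underside; z up.
- dish: Bystander: clear closed petri dish, 60 mm across, 15 mm high. Origin: centre of its underside. Leave alone.
- slidebox: Bystander: yellow slide box, 85 x 60 x 34 mm. Origin: centre of its underside. Leave alone.
- jar: Bystander: amber jar, 56 mm across, 70 mm high. Origin: centre of its underside. Leave alone.
- tuberack: Bystander: red tube rack, 60 x 200 mm, 97 mm high with its tubes. Origin: centre of its underside. Leave alone.
- washbottle: Bystander: white bottle with red cap, 64 mm across, 160 mm high. Origin: centre of its underside. Leave alone.
- timer: Bystander: grey timer, 50 x 70 x 18 mm. Origin: centre of its underside. Leave alone.
Mind the look-alikes: they are no part of the job. Leave any red, turquoise or yellow look-alike of the cassette2 alone.

How it is judged:
On the way, in this order (a step that is already met when the one before it is completed fails the run):
1. every cassette lies flat in a recess of the carriage (((x of cassette0 in the frame of recess0 between -0.009 and 0.009 m and y of cassette0 in the frame of recess0 between -0.008 and 0.008 m and z of cassette0 in the frame of recess0 below 0.007 m and angle between the z axis of cassette0 and the z axis of reader, either way round below 0.06 rad) or (x of cassette0 in the frame of recess1 between -0.009 and 0.009 m and y of cassette0 in the frame of recess1 between -0.008 and 0.008 m and z of cassette0 in the frame of recess1 below 0.007 m and angle between the z axis of cassette0 and the z axis of reader, either way round below 0.06 rad) or (x of cassette0 in the frame of recess2 between -0.009 and 0.009 m and y of cassette0 in the frame of recess2 between -0.008 and 0.008 m and z of cassette0 in the frame of recess2 below 0.007 m and angle between the z axis of cassette0 and the z axis of reader, either way round below 0.06 rad)) and ((x of cassette1 in the frame of recess0 between -0.009 and 0.009 m and y of cassette1 in the frame of recess0 between -0.008 and 0.008 m and z of cassette1 in the frame of recess0 below 0.007 m and angle between the z axis of cassette1 and the z axis of reader, either way round below 0.06 rad) or (x of cassette1 in the frame of recess1 between -0.009 and 0.009 m and y of cassette1 in the frame of recess1 between -0.008 and 0.008 m and z of cassette1 in the frame of recess1 below 0.007 m and angle between the z axis of cassette1 and the z axis of reader, either way round below 0.06 rad) or (x of cassette1 in the frame of recess2 between -0.009 and 0.009 m and y of cassette1 in the frame of recess2 between -0.008 and 0.008 m and z of cassette1 in the frame of recess2 below 0.007 m and angle between the z axis of cassette1 and the z axis of reader, either way round below 0.06 rad)) and ((x of cassette2 in the frame of recess0 between -0.009 and 0.009 m and y of cassette2 in the frame of recess0 between -0.008 and 0.008 m and z of cassette2 in the frame of recess0 below 0.007 m and angle between the z axis of cassette2 and the z axis of reader, either way round below 0.06 rad) or (x of cassette2 in the frame of recess1 between -0.009 and 0.009 m and y of cassette2 in the frame of recess1 between -0.008 and 0.008 m and z of cassette2 in the frame of recess1 below 0.007 m and angle between the z axis of cassette2 and the z axis of reader, either way round below 0.06 rad) or (x of cassette2 in the frame of recess2 between -0.009 and 0.009 m and y of cassette2 in the frame of recess2 between -0.008 and 0.008 m and z of cassette2 in the frame of recess2 below 0.007 m and angle between the z axis of cassette2 and the z axis of reader, either way round below 0.06 rad))), for 0.2 s.
2. the carriage is latched fully in with every cassette in a recess, for 2.5 s (all of step 1 and value of joint carriage above 0.124 m), for 2.5 s.
3. the carriage is drawn all the way out (within 25 mm) (value of joint carriage below 0.025 m), for 0.1 s.
At the end, for the whole second after the job is handed in: Every cassette lies flat in the steel tray (either face up, its centre inside the walls, at most 26 mm above the tray's underside, tilted less than 0.15 rad) and at rest, and the carriage is latched fully in (beyond 0.124 m) (value of joint carriage above 0.124 m and x of cassette0 in the frame of tray between -0.062 and 0.062 m and y of cassette0 in the frame of tray between -0.112 and 0.112 m and z of cassette0 in the frame of tray between 0.004 and 0.026 m and angle between the z axis of each of cassette0, cassette1, cassette2 and the z axis of tray, either way round below 0.15 rad and linear speed of each of cassette0, cassette1, cassette2 below 0.02 m/s and x of cassette1 in the frame of tray between -0.062 and 0.062 m and y of cassette1 in the frame of tray between -0.112 and 0.112 m and z of cassette1 in the frame of tray between 0.004 and 0.026 m and x of cassette2 in the frame of tray between -0.062 and 0.062 m and y of cassette2 in the frame of tray between -0.112 and 0.112 m and z of cassette2 in the frame of tray between 0.004 and 0.026 m); the robot touches nothing.
It fails at once if a bystander is pushed more than 50 mm or knocked over (distance of any of dish, slidebox, jar, tuberack, washbottle, timer from where it was at the start of the episode above 0.05 m or angle between any of dish, slidebox, jar, tuberack, washbottle, timer's own z axis and vertical above 0.6 rad).
Of cassette0, cassette1, cassette2 only 2 to 3 are there at a start; the rules pass over those that are not, and their reading is None.
At some moment in a run one of cassette0, cassette1, cassette2, tray may be knocked a few centimetres aside while the robot is not near it.
Once in a run the grip may slacken for a moment while it holds something.
It also fails if it takes over 210 s, if anything falls off the work surface, if the arm or the gripper's body presses on something with over 40 N, if the wrist force passes 120 N, or if a joint passes its speed limit or range.

ROBOT

A 6-joint arm with a two-finger parallel gripper is mounted at the origin on the work surface. World frame = base frame: x ahead of the robot, y to its left, z up, the work surface at z = 0. Lengths are in m, angles in rad, forces in N, time in s.
With the tool pointing down it reaches from about 0.375 to 0.975 m from the base axis. Payload 3.8 kg.
Tool frame: the origin (TCP) lies between the finger pads; the fingertips stand 8 mm ahead of it and the grasp point (between the pads) lies 11 mm behind it (tcp_to_tips is the distance from the TCP to the fingertips, in m); z points along the fingers, y is the line along which they close (so a half turn about z gives the same grasp; the last joint's range is limited). The gripper opens to 85 mm and grips with 20 to 120 N. Pads are 22 mm wide; open, the fingers measure 114 mm over their backs; the gripper's body (76 mm by 85 mm) begins 54 mm behind the grasp point. The pads swing forward as they close: fully open they stand 13 mm farther back than shut.
Start: joints at [-1.294, 0.264, 1.604, -0, 1.274, -0.037], TCP at [0.208, -0.642, 0.239] pointing down, gripper open.
Joint ranges: [-2.63, 2.63], [-0.94, 2.18], [0.31, 2.57], [-1.31, 4.45], [0, 2.66], [-2.55, 2.55]. Speed limits (rad/s): [2.57, 2.57, 3.14, 3.14, 3.14, 3.14].

INTERFACE

Orientations are given as a rotation vector (axis times angle).
In Python, from workcell import * gives the robot as it stands.
- The arm moves only by the tool move_arm, never from a script. Its argument "series" is one flat list of numbers, 7 for each row, row after row: the finger opening in cm, from 0 to 8.54, then the shift along the tool's x, y, z in cm, then the turn, a rotation vector about the tool's x, y, z in degrees. A call has 1 to 5 rows; each row shifts and turns the commanded pose from where the row before left it, along the tool's axes as they then stand; what a row does not reach is not made up. A row lasts 1/8 s, in which the tool goes at most 62.5 mm and 10.7 degrees, less where a joint would pass 70% of its speed; a pose out of reach is approached as far as the arm can. A call is refused whole if a number of a shift passes 6.25 or a number of a turn 10.7, either way. A call with a gripper value outside its range is refused whole. The fingers move at their own pace and stop on an object; "grip_force" is the grip in N (left out, the last holds). Time passes only in rows, so rows that do not move let the fingers close. It gives the time, the measured TCP pose, the force, the opening and the grip force at its end, in the units of the state.
- read_state(): the state, without advancing time (a new reading comes with each control period).
- read_camera(name): name is "scene" or "side" or "wrist"; returns the picture (384x512x3 uint8, red, green, blue); there is no depth.
- calibration(name): a dict with "camera_matrix" (3x3 intrinsics, pixels), "rvec" (rotation vector, rad) and "tvec" (3), from world to camera coordinates, as OpenCV has them. Camera axes: x right, y down, z forward; pixel columns grow to the right and rows downward; lengths in m; the calibration is good to about 2 mm. The wrist camera is an equidistant fisheye: a pixel r from the principal point sees the ray r / f radians off the axis. A picture is of the moment at which its call begins: read the wrist's pose just before it. calibration takes no time and is no camera call; for the wrist camera it gives the pose at the moment of the call.
- finish_job(): hands the job in; it is judged then, once.
The state is a dict: "time": time; "q": joint angles; "joint_vel": joint speeds; "joint_torque": joint torques, N m; "tool_pos": TCP position; "tcp_rot": TCP orientation; "wrist_force": force on the tool from outside, world axes, zero at the start; "torque": the same for the moment, N m; "width": opening from 0.0 (shut) to 1.0 (fully open); "grip_force": force on a finger pad.
Only numpy, scipy, OpenCV 4.12 (cv2) and the standard library are available. Lean on these libraries where they do the work, as an engineer would, in place of code of your own. Each camera call takes 0.05 s, during which the arm holds its last target. There are 200 camera calls.

## Working session

There is one attempt and no reset: what is moved stays moved. The work goes in short steps, Python scripts to look and compute and a tool call to move; the robot and the scene stay as the last step left them, time stands still between calls to the robot, and variables do not carry over. Pictures are saved under pics/ and viewed, at most 17 in all, crops included, and the job is handed in when it is done.

Besides the shell and the picture viewer there is one more tool, called after "Request:" in YAML: its name, and indented under it one key for each argument. move_arm: Moves the arm, as the interface text tells. Its arguments: {"type":"object","properties":{"series":{"type":"array"},"grip_force":{"type":"number"}},"required":["series"]}

```bash
ls; mkdir -p pics; cat > h.py <<'E'
from workcell import *
import numpy as np, cv2
from scipy.spatial.transform import Rotation as R
def cal(n):
    c=calibration(n); return np.array(c["camera_matrix"],float),np.array(c["rvec"],float).ravel(),np.array(c["tvec"],float).ravel()
def px2w(n,pts,z,c=None):
    K,r,t=c or cal(n); pts=np.atleast_2d(np.array(pts,float))
    d=np.c_[(pts[:,0]-K[0,2])/K[0,0],(pts[:,1]-K[1,2])/K[1,1]]
    if n=="wrist":
        th=np.hypot(d[:,0],d[:,1])+1e-12; v=np.c_[d*(np.sin(th)/th)[:,None],np.cos(th)]
    else: v=np.c_[d,np.ones(len(d))]
    M=R.from_rotvec(r).as_matrix(); o=-M.T@t; v=v@M
    return o+v*((z-o[2])/v[:,2])[:,None]
def w2px(n,P,c=None):
    K,r,t=c or cal(n); P=np.atleast_2d(P)@R.from_rotvec(r).as_matrix().T+t
    if n=="wrist":
        rr=np.hypot(P[:,0],P[:,1]); th=np.arctan2(rr,P[:,2]); d=P[:,:2]*(th/(rr+1e-12))[:,None]
    else: d=P[:,:2]/P[:,2:]
    return d*[K[0,0],K[1,1]]+K[:2,2]
def snap(n,f,box=None,s=1):
    im=read_camera(n); cv2.imwrite("pics/raw_"+f,im[:,:,::-1])
    if box: im=im[box[1]:box[3],box[0]:box[2]]
    if s!=1: im=cv2.resize(im,None,fx=s,fy=s,interpolation=cv2.INTER_CUBIC)
    cv2.imwrite("pics/"+f,im[:,:,::-1])
E
python3 - <<'E'
from h import *
s=read_state(); print(s)
a=read_camera("scene");b=read_camera("side");
cv2.imwrite("pics/scene0.png",cv2.resize(a,(800,600),interpolation=2)[:,:,::-1]);cv2.imwrite("pics/raw_scene0.png",a[:,:,::-1])
cv2.imwrite("pics/side0.png",cv2.resize(b,(800,600),interpolation=2)[:,:,::-1]);cv2.imwrite("pics/raw_side0.png",b[:,:,::-1])
for n in("scene","side","wrist"):
  K,r,t=cal(n);print(n,K[0,0],K[:2,2],-R.from_rotvec(r).as_matrix().T@t,R.from_rotvec(r).as_matrix()[2])
E
```

```text
pics
{'time': 0.0, 'q': array([-1.29393442e+00,  2.64772110e-01,  1.60543531e+00, -2.15846645e-05,
        1.27366398e+00, -3.69154364e-02]), 'joint_vel': array([ 8.97403159e-06,  6.55478842e-04,  6.84735266e-05,  5.23180488e-04,
        1.64312260e-04, -6.96105865e-04]), 'joint_torque': array([ 1.92404164e-03, -5.15107334e+01, -3.67317832e+01,  1.77057827e-04,
        1.28329601e-02, -2.43649900e-06]), 'tool_pos': array([ 0.20812259, -0.64134366,  0.23791611]), 'tcp_rot': array([-3.10077450e+00, -4.90517557e-01,  4.60252287e-04]), 'wrist_force': array([-0.1550097 , -0.45184678, -0.34020869]), 'torque': array([ 0.01349695, -0.01197755, -0.0231784 ]), 'grip_force': 0.0, 'width': 1.0024144342451344}
scene 437.1020154666647 [257.62784941 193.5059902 ] [ 1.22922419 -0.168961    1.14189176] [-0.549136    0.15530437 -0.82117611]
side 436.2613336842315 [250.57689758 182.86377813] [0.43118739 1.05317811 0.87083428] [ 0.05242664 -0.78110089 -0.6222    ]
wrist 297.3186396354542 [255.57846477 192.20931431] [ 0.28531435 -0.61454053  0.37243883] [-0.30036683 -0.09473405 -0.9491076 ]
```

View pics/scene0.png

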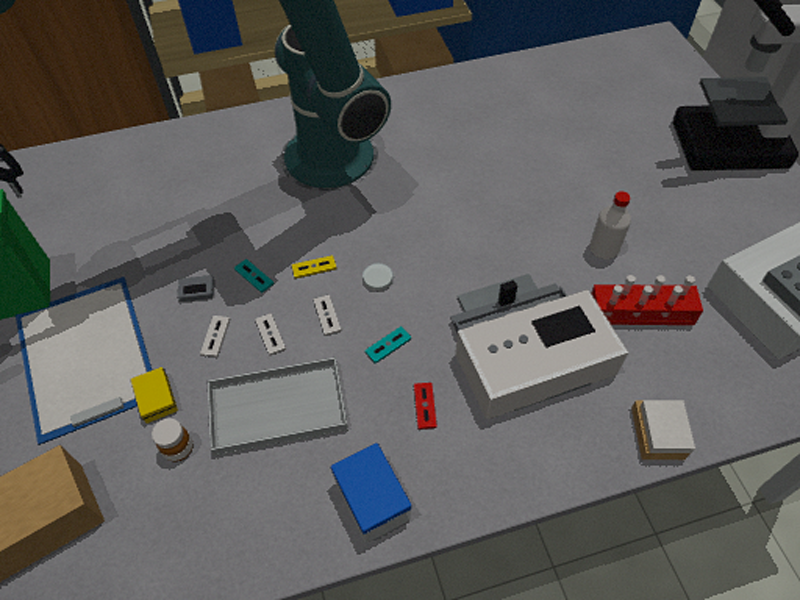

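View pics/side0.png

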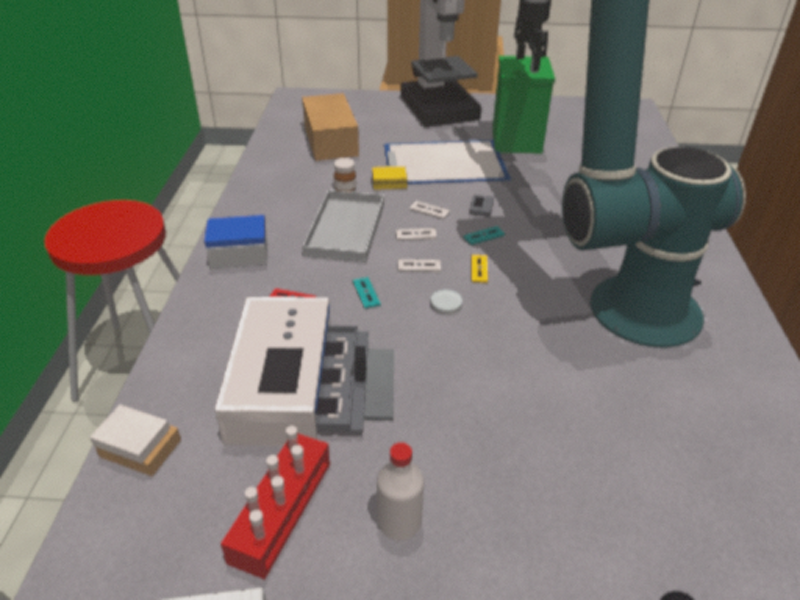

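The scene shows three white cassettes at (215,336), (269,334) and (327,315). The look-alikes are turquoise at (254,275) and (388,344), yellow at (314,266) and red at (425,405). The tray is at (278,405), and the reader is at (540,350) with its knob at (508,292). The side view shows the carriage only partly out, and the recesses look like they hold dark-and-white markings. I'll take close crops next.

```bash
python3 - <<'E'
from h import *
a=cv2.imread("pics/raw_scene0.png");b=cv2.imread("pics/raw_side0.png")
c1=cv2.resize(a[155:295,115:255],(560,560),interpolation=2)
c2=cv2.resize(a[165:275,280:420],(700,550),interpolation=2)
c3=cv2.resize(b[180:290,135:265],(650,550),interpolation=2)
cv2.imwrite("pics/c1.png",c1);cv2.imwrite("pics/c2.png",c2);cv2.imwrite("pics/c3.png",c3)
for n,im in(("scene",a),("side",b)):
  h=cv2.cvtColor(im,cv2.COLOR_BGR2HSV); m=((h[...,2]>165)&(h[...,1]<40)).astype(np.uint8)
  k,l,st,ce=cv2.connectedComponentsWithStats(m)
  for i in range(1,k):
    if 40<st[i,4]<900:
      pts=np.argwhere(l==i)[:,::-1]; r=cv2.minAreaRect(px2w(n,pts,.008)[:,:2].astype(np.float32)*1000)
      print(n,ce[i].round(1),st[i,4],np.round(r[0],1),np.round(r[1],1),round(r[2],1))
E
```

```text
scene [486.  178.2] 217 [640.3 802.1] [103.1 124.6] 10.2
scene [209.  200.8] 152 [ 451.7 -108.8] [87.  31.1] 1.8
scene [ 83.8 210.1] 54 [ 369.5 -489.7] [136.6  11. ] 8.7
scene [172.8 213. ] 130 [ 463.1 -225.7] [87.2 32. ] 7.5
scene [137.5 214.8] 121 [ 436.  -330.7] [30.8 87.1] 65.8
scene [ 38.5 223.8] 444 [ 379.6 -627.4] [ 89. 117.] 78.5
scene [ 64.3 226.6] 52 [ 418.5 -547.7] [31.8 40.8] 28.8
scene [422.4 271.6] 292 [864.1 424.6] [70.8 88. ] 73.1
side [143.6   3. ] 86 [ 1348.9 -1869.1] [132.  173.9] 14.0
side [222.4   5.2] 53 [  820.8 -1889.4] [ 51.8 196.2] 6.5
side [465.5   7.8] 221 [ -759. -1986.] [401.4 181.6] 65.0
side [123.6  30.5] 256 [ 1313.3 -1346.8] [ 38.2 760.5] 19.6
side [238.2  33.4] 592 [  661.3 -1374.1] [ 92.4 660.9] 6.0
side [324.5  24.1] 102 [  178.1 -1555.4] [296.1  44.3] 88.2
side [363.6  36.6] 855 [  -21.3 -1375.5] [685.6 136.4] 81.4
side [306.8  93.8] 62 [ 304.1 -661.8] [47.3 56.7] 16.2
side [141.1  99.3] 292 [1000.7 -554.3] [104.7 106.5] 0.5
side [219.9 104. ] 69 [ 665.8 -541. ] [49.8 51.3] 4.3
side [274.7 133.2] 126 [ 435.3 -332.3] [39.3 90.1] 65.7
side [266.  148.8] 144 [ 461.2 -225.6] [88.6 37.7] 4.3
side [ 99.  180.2] 546 [987.4 -12.1] [ 62.8 191.9] 31.5
side [268.  168.9] 169 [ 450.3 -111. ] [89.2 38.9] 4.2
side [ 81.  192.5] 140 [1030.6   44.2] [38.  90.2] 27.7
side [285.5 191.1] 198 [392.1   3. ] [56.9 60.1] 34.7
side [ 52.8 236.2] 93 [1029.2  241.7] [18.1 80.5] 23.1
side [258.9 310.3] 291 [450.  443.6] [59.6 38.8] 36.9
side [159.8 314.4] 49 [679.1 471.2] [15.9 19.4] 12.9
side [144.3 380.7] 296 [690.4 625.9] [126.7  14.6] 4.1
```

View pics/c2.png

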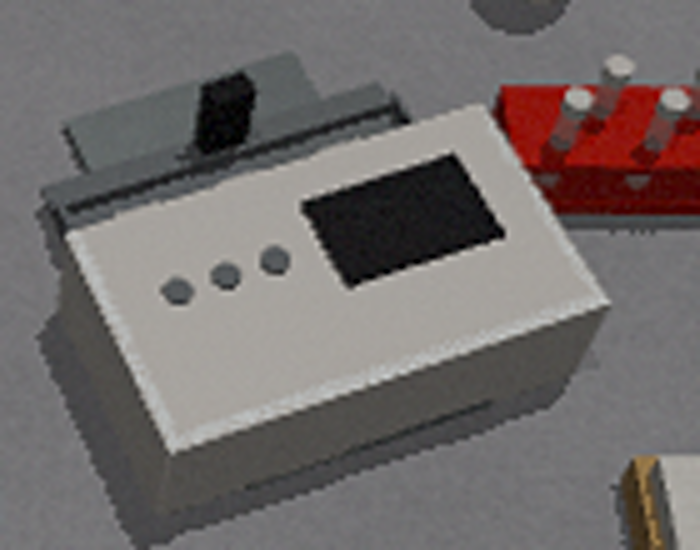

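View pics/c3.png

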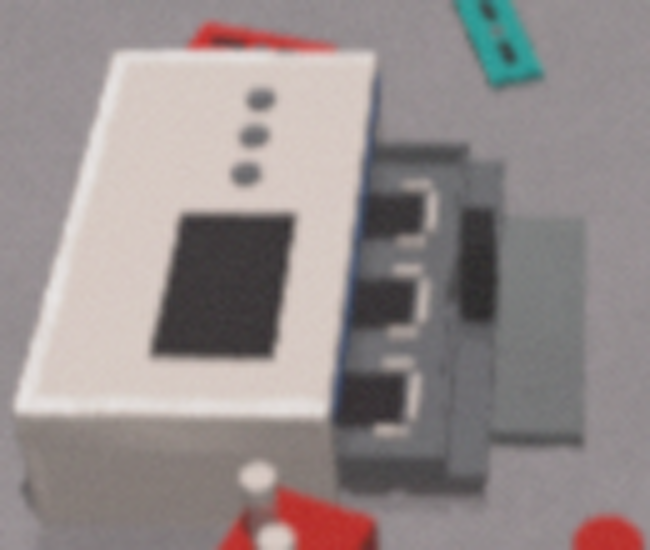

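View pics/c1.png

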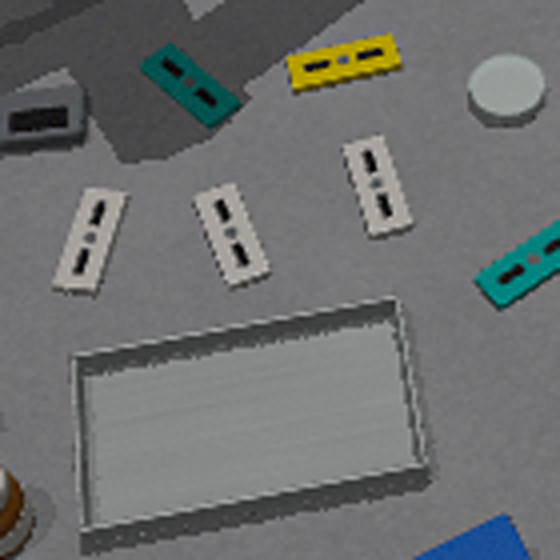

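```bash
python3 - <<'E'
from h import *
A=np.array([(65,235),(487,105),(608,303),(175,450)])/5+[280,165]
B=np.array([(377,55),(333,415),(15,408),(118,52)])/5+[135,180]
for n,p in(("scene",A),("side",B)):
  w=px2w(n,p,.085)[:,:2]*1000; print(n,w.round(1).tolist())
  f=w[1]-w[0]; g=w[2]-w[3]; print(np.linalg.norm(f),np.linalg.norm(w[2]-w[1]),[np.degrees(np.arctan2(-v[0],v[1])).round(2) for v in(f,g)],[np.degrees(np.arctan2(v[1],v[0])).round(2) for v in(w[2]-w[1],w[3]-w[0])],(w[0]+w[1])/2)
print(px2w("scene",np.array([(202,83),(240,72),(256,82),(213,93)])/5+[280,165],.08)*1000)
print(px2w("side",np.array([(461,209),(494,209),(494,265),(461,265)])/5+[135,180],.08)*1000)
E
```

```text
scene [[613.7, 109.2], [600.6, 378.8], [744.6, 383.9], [759.6, 120.5]]
269.98908202659464 144.10505618562422 [np.float64(2.78), np.float64(3.26)] [np.float64(2.03), np.float64(4.43)] [607.16706582 244.00560959]
side [[608.1, 111.9], [591.2, 377.1], [741.2, 383.7], [754.6, 120.0]]
265.7608853757783 150.24288781645257 [np.float64(3.66), np.float64(2.91)] [np.float64(2.51), np.float64(3.17)] [599.63324388 244.51190579]
[[532.62890253 225.03587983  80.        ]
 [531.64263296 249.94715482  80.        ]
 [541.44601319 256.33544808  80.        ]
 [541.5185204  228.62225523  80.        ]]
[[547.47509859 228.35906396  80.        ]
 [530.24096607 227.09785626  80.        ]
 [526.13970215 268.093297    80.        ]
 [542.88787857 269.31607574  80.        ]]
```

The crop confirms three white cassettes, each with two dark windows and a well, at crop (90,240), (232,235) and (378,186). The tray's rim corners are at (75,355), (397,300), (428,468) and (83,530). The carriage is part-way out (about 0.09), so it has to be drawn out first. I'll move so the wrist camera can see the cassettes on the way.

```bash
cat >> h.py <<'E'
def plan(p,yaw,n,p0=None,y0=None):
    """rows (cm,deg) in the tool axes, tool straight down, tool x at yaw"""
    s=read_state(); p0=np.array(s["tool_pos"] if p0 is None else p0)
    M=R.from_rotvec(s["tcp_rot"]).as_matrix()
    if y0 is None: y0=np.degrees(np.arctan2(M[1,0],M[0,0])); print("tilt",np.degrees(np.arcsin(M[:2,2])).round(2))
    dy=(yaw-y0+180)%360-180
    q=(np.array(p)-p0)/n*100
    print(f"-> {p} yaw {yaw} from {p0.round(4)} {y0:.1f}")
    for i in range(n):
        a=np.radians(y0+dy*i/n); c,s_=np.cos(a),np.sin(a)
        print(np.round([q[0]*c+q[1]*s_, q[0]*s_-q[1]*c, -q[2], -dy/n],2))
E
python3 - <<'E'
from h import *
p=np.array([(75,355),(397,300),(428,468),(83,530)])/4+[115,155]
w=px2w("scene",p,.028)[:,:2]*1000
print("tray",w.round(0).tolist(),w.mean(0).round(1),[np.linalg.norm(w[i]-w[i-1]).round(0) for i in range(4)],np.degrees(np.arctan2(*(-(w[1]-w[0])*[1,-1]))).round(1),np.degrees(np.arctan2(*(-(w[2]-w[3])*[1,-1]))).round(1))
plan([.42,-.2,.30],0,9)
E
```

```text
tray [[549.0, -350.0], [572.0, -117.0], [708.0, -128.0], [685.0, -363.0]] [ 628.5 -239.5] [np.float64(136.0), np.float64(234.0), np.float64(137.0), np.float64(236.0)] -5.7 -5.8
tilt [-0.03  0.11]
-> [0.42, -0.2, 0.3] yaw 0 from [ 0.2082 -0.6414  0.2381] 18.0
[ 3.75 -3.94 -0.69  2.  ]
[ 3.61 -4.07 -0.69  2.  ]
[ 3.47 -4.19 -0.69  2.  ]
[ 3.32 -4.31 -0.69  2.  ]
[ 3.17 -4.42 -0.69  2.  ]
[ 3.01 -4.53 -0.69  2.  ]
[ 2.85 -4.63 -0.69  2.  ]
[ 2.69 -4.73 -0.69  2.  ]
[ 2.52 -4.82 -0.69  2.  ]
```

Request:
move_arm:
  series: [8.5,3.75,-3.94,-0.69,0,0,2,8.5,3.61,-4.07,-0.69,0,0,2,8.5,3.47,-4.19,-0.69,0,0,2,8.5,3.32,-4.31,-0.69,0,0,2,8.5,3.17,-4.42,-0.69,0,0,2]

```text
time: 0.72
tool_pos: [0.3263, -0.3949, 0.2735]
tcp_rot: [-3.133, -0.216, 0.0]
wrist_force: [1.2, 0.8, 0.1]
width: 0.998
grip_force: 0.0
```

Request:
move_arm:
  series: [8.5,3.01,-4.53,-0.69,0,0,2,8.5,2.85,-4.63,-0.69,0,0,2,8.5,2.69,-4.73,-0.69,0,0,2,8.5,2.52,-4.82,-0.69,0,0,2,8.5,0,0,0,0,0,0]

```text
time: 1.35
tool_pos: [0.4214, -0.1976, 0.3018]
tcp_rot: [-3.141, -0.008, -0.002]
wrist_force: [-0.3, -0.0, -0.3]
width: 0.992
grip_force: 0.0
```

```bash
cat >> h.py <<'E'
def blobs(n,z=.008,thr=165,lo=30,hi=20000,im=None,c=None,bb=(.36,.75,-.5,.5),show=True):
    c=c or cal(n)
    if im is None: im=read_camera(n)[:,:,::-1]
    h=cv2.cvtColor(np.ascontiguousarray(im),cv2.COLOR_BGR2HSV); m=((h[...,2]>thr)&(h[...,1]<45)).astype(np.uint8)
    k,l,st,ce=cv2.connectedComponentsWithStats(m); out=[]
    for i in range(1,k):
        if lo<st[i,4]<hi:
            w=px2w(n,np.argwhere(l==i)[:,::-1],z,c)[:,:2]; r=cv2.minAreaRect(w.astype(np.float32)*1000)
            (cx,cy),(a,b),t=r
            if not(bb[0]<cx/1e3<bb[1] and bb[2]<cy/1e3<bb[3]): continue
            if a<b: a,b,t=b,a,t+90
            t=(t+90)%180-90
            if show: print(n,ce[i].round(0),"ctr",round(cx,1),round(cy,1),"size",round(a,1),round(b,1),"yaw",round(t,1))
            out.append((cx,cy,a,b,t))
    return out
E
python3 - <<'E'
from h import *
s=read_state();print(s["tool_pos"],s["tcp_rot"])
c=cal("wrist");snap("wrist","w1.png")
im=cv2.imread("pics/raw_w1.png")
np.save("pics/c_w1.npy",np.array(c,dtype=object),allow_pickle=True)
blobs("wrist",im=im,c=c,lo=300)
E
```

```text
[ 0.42136711 -0.19763052  0.30179205] [-3.14109821e+00 -8.33898632e-03 -1.81487460e-03]Traceback (most recent call last):
  File "<stdin>", line 5, in <module>
ValueError: could not broadcast input array from shape (3,3) into shape (3,)
```

View pics/w1.png

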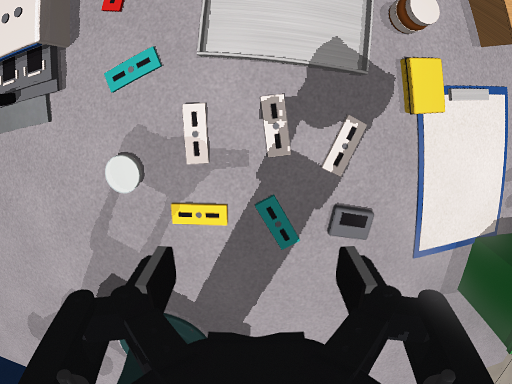

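The wrist view has the three cassettes' wells at about (195.5,133), (276.5,126) and (345,146), with the windows on either side.

```bash
python3 - <<'E'
from h import *
c=cal("wrist")
p=[(195.5,133),(195,115.5),(195.5,150),(276.5,126),(273.5,108.5),(280,142.5),(345,146),(353,129.5),(337.5,162.5)]
w=px2w("wrist",p,.008,c)*1000
for i in range(0,9,3):
  d=w[i+1]-w[i+2]; print(w[i,:2].round(1),((w[i+1]+w[i+2])/2)[:2].round(1),np.degrees(np.arctan2(d[1],d[0])).round(1))
blobs("wrist",im=cv2.imread("pics/raw_w1.png"),c=c,lo=300,thr=150)
plan([.5,.10,.22],1.5,6); plan([.535,.242,.14],3,4,[.5,.1,.22],1.5)
E
```

```text
[ 450.4 -109.3] [ 450.6 -108.8] -1.2
[ 459.8 -226.9] [ 460.4 -227.3] 11.6
[ 432.8 -330.7] [ 432.7 -331.2] -22.5
wrist [19. 25.] ctr 687.3 231.1 size 119.2 113.6 yaw 2.8
tilt [-0.   -0.01]
-> [0.5, 0.1, 0.22] yaw 1.5 from [ 0.4206 -0.1992  0.3014] 0.2
[ 1.34 -4.98  1.36 -0.21]
[ 1.36 -4.98  1.36 -0.21]
[ 1.38 -4.97  1.36 -0.21]
[ 1.4  -4.97  1.36 -0.21]
[ 1.42 -4.96  1.36 -0.21]
[ 1.44 -4.96  1.36 -0.21]
-> [0.535, 0.242, 0.14] yaw 3 from [0.5  0.1  0.22] 1.5
[ 0.97 -3.53  2.   -0.38]
[ 0.99 -3.52  2.   -0.38]
[ 1.01 -3.51  2.   -0.38]
[ 1.04 -3.51  2.   -0.38]
```

Request:
move_arm:
  series: [6.5,1.34,-4.98,1.36,0,0,-0.2,6.5,1.36,-4.98,1.36,0,0,-0.2,6.5,1.38,-4.97,1.36,0,0,-0.2,6.5,1.4,-4.97,1.36,0,0,-0.2,6.5,1.42,-4.96,1.36,0,0,-0.2]

```text
time: 2.02
tool_pos: [0.4876, 0.0484, 0.2325]
tcp_rot: [3.141, 0.024, -0.001]
wrist_force: [1.2, -0.0, -0.4]
width: 0.766
grip_force: 0.0
```

Request:
move_arm:
  series: [6.5,1.44,-4.96,1.36,0,0,-0.2,6.5,1,-3.5,2,0,0,-0.4,6.5,1,-3.5,2,0,0,-0.4,6.5,1,-3.5,2,0,0,-0.4,6.5,1,-3.5,2,0,0,-0.4]

```text
time: 2.65
tool_pos: [0.5373, 0.2387, 0.1384]
tcp_rot: [3.14, 0.074, -0.001]
wrist_force: [0.2, -0.2, -0.7]
width: 0.762
grip_force: 0.0
```

```bash
python3 - <<'E'
from h import *
s=read_state();print(s["tool_pos"],s["tcp_rot"])
snap("wrist","w2.png")
plan([.537,.241,.05],3,4)
print(w2px("wrist",[[.537,.241,.08]]))
E
```

```text
[0.537334   0.2386934  0.13838654] [ 3.13977337e+00  7.41075587e-02 -1.14604119e-03]
tilt [-0.18  0.05]
-> [0.537, 0.241, 0.05] yaw 3 from [0.5367 0.2419 0.1355] 2.8
[ 0.01  0.02  2.14 -0.06]
[ 0.01  0.02  2.14 -0.06]
[ 0.01  0.02  2.14 -0.06]
[ 0.01  0.02  2.14 -0.06]
[[260.38671391 216.36170715]]
```

View pics/w2.png

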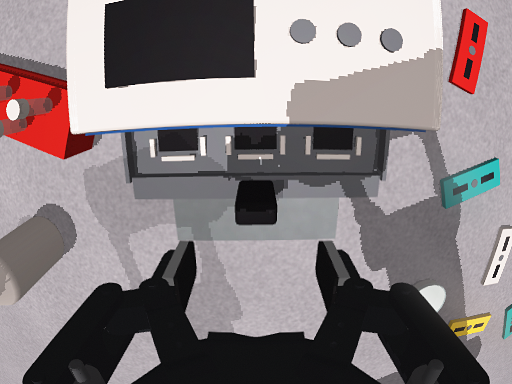

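The wrist view shows the knob's top at about (256,211), where I predicted (260,216), so it is about 3 mm off. I'll descend and grip it.

Request:
move_arm:
  series: [6.5,0.2,-0.2,2.1,0,0,0,6.5,0,0,2.1,0,0,0,6.5,0,0,2.2,0,0,0,6.5,0,0,2.1,0,0,0,2.4,0,0,0,0,0,0]
  grip_force: 60

```text
time: 3.32
tool_pos: [0.537, 0.2391, 0.0522]
tcp_rot: [3.138, 0.074, -0.008]
wrist_force: [-0.5, 0.1, -0.3]
width: 0.566
grip_force: 0.0
```

Request:
move_arm:
  series: [2.4,0,0,0,0,0,0,2.4,0,0,0,0,0,0,2.4,0,0,0,0,0,0,2.4,0,0,0,0,0,0]

```text
time: 3.82
tool_pos: [0.539, 0.2388, 0.0552]
tcp_rot: [3.137, 0.077, 0.0]
wrist_force: [1.3, -8.2, -1.7]
width: 0.338
grip_force: 60.5
```

```bash
python3 - <<'E'
from h import *
s=read_state();print(s)
E
```

```text
{'time': 3.825, 'q': array([ 0.37677563,  0.28345167,  1.94788683, -0.00433493,  0.9112943 ,
        1.90084599]), 'joint_vel': array([-3.21038605e-04,  1.08220932e-03,  4.54688468e-03, -3.99399579e-04,
        1.19722258e-04,  9.37470183e-05]), 'joint_torque': array([  4.70455751, -47.97269225, -32.66209602,   1.98491201,
        -0.50169267,   0.21519806]), 'tool_pos': array([0.53903212, 0.23881035, 0.05517649]), 'tcp_rot': array([3.13706322e+00, 7.74759100e-02, 3.28485781e-04]), 'wrist_force': array([ 1.26908788, -8.17004594, -1.65803797]), 'torque': array([-0.92389151, -0.15798285,  0.19851989]), 'grip_force': 60.45723795890808, 'width': 0.33769087989856944}
```

Request:
move_arm:
  series: [2.4,-0.8,0.15,0,0,0,0,2.4,-2,0,0,0,0,0,2.4,-2,0,0,0,0,0,2.4,-2,0,0,0,0,0,2.4,-1.4,0,0,0,0,0]

```text
time: 4.45
tool_pos: [0.4563, 0.2341, 0.0552]
tcp_rot: [3.138, 0.078, 0.001]
wrist_force: [2.7, -8.0, -2.9]
width: 0.341
grip_force: 62.6
```

Request:
move_arm:
  series: [2.4,-0.4,0,0,0,0,0,2.4,-0.3,0,0,0,0,0,2.4,0,0,0,0,0,0]

```text
time: 4.82
tool_pos: [0.4492, 0.2337, 0.0552]
tcp_rot: [3.138, 0.078, -0.001]
wrist_force: [0.8, -8.8, -1.0]
width: 0.341
grip_force: 62.9
```

```bash
python3 - <<'E'
from h import *
s=read_state();print(s["tool_pos"],s["tcp_rot"],s["wrist_force"],s["width"])
E
```

```text
[0.44921477 0.2336664  0.05518496] [ 3.13758793e+00  7.78511333e-02 -1.01547722e-03] [ 0.75233413 -8.81226125 -1.03902085] 0.3412942154003685
```

Request:
move_arm:
  series: [2.4,-0.4,0,0,0,0,0,2.4,-0.4,0,0,0,0,0,2.4,-0.3,0,0,0,0,0,2.4,0,0,0,0,0,0]

```text
time: 5.32
tool_pos: [0.4452, 0.2335, 0.0553]
tcp_rot: [3.139, 0.08, 0.022]
wrist_force: [24.3, -9.5, -22.8]
width: 0.339
grip_force: 61.8
```

Request:
move_arm:
  series: [2.4,0.5,0,0,0,0,0,5,0,0,0,0,0,0,5,0,0,0,0,0,0,5,0,0,-3,0,0,0,5,0,0,-5,0,0,0]

```text
time: 5.95
tool_pos: [0.4419, 0.2351, 0.1343]
tcp_rot: [3.139, 0.077, -0.006]
wrist_force: [0.4, 0.9, 0.3]
width: 0.585
grip_force: 0.0
```

Request:
move_arm:
  series: [5,0,0,-5,0,0,0,5,0,0,-4,0,0,0,5,0,0,0,0,0,0]

```text
time: 6.32
tool_pos: [0.4463, 0.2371, 0.2302]
tcp_rot: [-3.136, -0.077, -0.014]
wrist_force: [0.7, 0.1, -0.1]
width: 0.588
grip_force: 0.0
```

```bash
python3 - <<'E'
from h import *
s=read_state();print(s["tool_pos"],s["tcp_rot"])
c=cal("wrist");print(c)
im=read_camera("wrist");cv2.imwrite("pics/raw_w3.png",im[:,:,::-1])
cv2.imwrite("pics/w3.png",cv2.resize(im[0:260,60:460],(800,520),interpolation=2)[:,:,::-1])
E
```

```text
[0.44626704 0.23712367 0.23015395] [-3.13614805 -0.07691882 -0.01435896]
(array([[297.31863964,   0.        , 255.57846477],
       [  0.        , 297.31863964, 192.20931431],
       [  0.        ,   0.        ,   1.        ]]), array([-2.10134672,  2.00182143,  0.31873806]), array([0.218821  , 0.39955079, 0.51127545]))
```

View pics/w3.png

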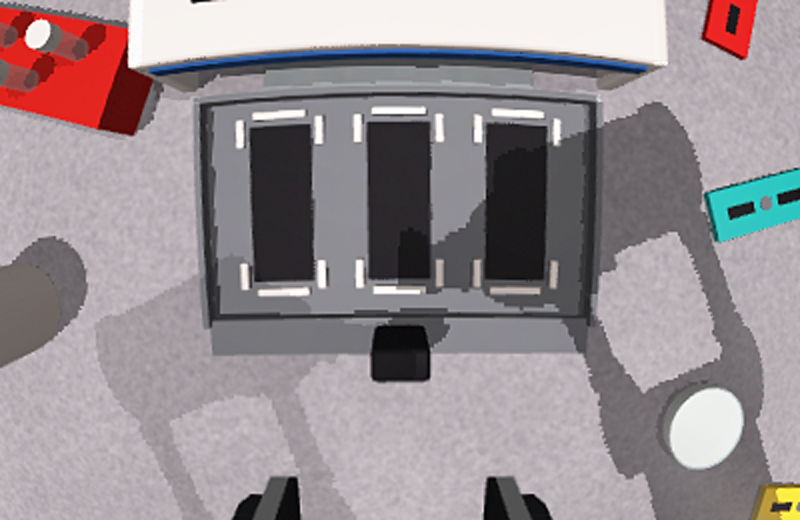

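The carriage is fully out. The three recess floors (dark patches) are at crop (283,201), (400,200) and (517,200).

```bash
python3 - <<'E'
from h import *
c=(np.array([[297.31863964,0,255.57846477],[0,297.31863964,192.20931431],[0,0,1]]),np.array([-2.10134672,2.00182143,0.31873806]),np.array([0.218821,0.39955079,0.51127545]))
P=[[(486,123),(546,122),(546,278),(489,280)],[(368,122),(431,122),(431,278),(370,280)],[(250,125),(312,122),(314,280),(255,280)]]
E_=[[(517,114),(515,290)],[(399,110),(399,289)],[(278,115),(284,291)]]
f=lambda p,z:px2w("wrist",np.array(p)/2+[60,0],z,c)[:,:2]*1000
C=[]
for p,e in zip(P,E_):
  w=f(p,.02);v=f(e,.024);C.append(v.mean(0))
  d=v[0]-v[1];print("patch",w.mean(0).round(1),"ribs",v.mean(0).round(1),np.linalg.norm(d).round(1),np.degrees(np.arctan2(d[1],d[0])).round(1))
d=C[2]-C[0];print(np.linalg.norm(d),np.degrees(np.arctan2(-d[0],d[1])))
print("knob",f([(372,352),(430,352),(428,381),(373,381)],.08).round(1).tolist())
print("front roof",f([(150,70),(648,72)],.085).round(1))
E
```

```text
patch [530.2 170.9] ribs [529.3 172.2] 103.2 3.4
patch [525.5 239. ] ribs [526.  239.7] 103.5 2.8
patch [522.7 307.3] ribs [521.9 307.5] 103.1 3.6
135.4344151332146 3.1300280655176635
knob [[450.6, 249.8], [452.0, 221.1], [436.9, 221.1], [435.6, 248.7]]
front roof [[590.9 364.7]
 [602.4 121.7]]
```

```bash
cat >> h.py <<'E'
def windows(n,z,near,rad=70,vmax=70,im=None,c=None):
    """dark window blobs near a world point (mm) at height z"""
    c=c or cal(n)
    if im is None: im=read_camera(n)[:,:,::-1]
    m=(im.max(2)<vmax).astype(np.uint8); k,l,st,ce=cv2.connectedComponentsWithStats(m); out=[]
    for i in range(1,k):
        if 8<st[i,4]<4000:
            w=px2w(n,np.argwhere(l==i)[:,::-1],z,c)[:,:2].astype(np.float32)*1000; (x,y),(a,b),t=cv2.minAreaRect(w)
            if np.hypot(x-near[0],y-near[1])<rad and max(a,b)<35: out.append((x,y)); print(" win",round(x,1),round(y,1),"size",round(max(a,b),1),round(min(a,b),1))
    if len(out)==2:
        o=np.array(out); d=o[1]-o[0]; print(" centre",o.mean(0).round(1),"yaw",round((np.degrees(np.arctan2(d[1],d[0]))+90)%180-90,1),"gap",np.linalg.norm(d).round(1))
E
python3 - <<'E'
from h import *
for q in([450.5,-109.3],[460,-227],[433,-331]): windows("scene",.008,q,45,im=cv2.imread("pics/raw_scene0.png"))
plan([.45,-.109,.15],1,7)
E
```

```text
win 429.6 -108.5 size 16.9 5.0
 win 473.1 -106.4 size 17.8 5.6
 centre [ 451.4 -107.4] yaw 2.7 gap 43.5
 win 440.2 -228.9 size 16.8 5.5
 win 483.7 -222.4 size 17.9 5.0
 centre [ 462.  -225.6] yaw 8.5 gap 44.0
 win 414.3 -320.4 size 18.7 5.1
 win 454.4 -338.1 size 18.0 5.1
 centre [ 434.3 -329.2] yaw -23.8 gap 43.8
tilt [0.27 0.15]
-> [0.45, -0.109, 0.15] yaw 1 from [0.4448 0.2364 0.2274] 2.8
[-0.17  4.93  1.11  0.26]
[-0.14  4.93  1.11  0.26]
[-0.12  4.93  1.11  0.26]
[-0.1   4.93  1.11  0.26]
[-0.08  4.93  1.11  0.26]
[-0.06  4.93  1.11  0.26]
[-0.03  4.93  1.11  0.26]
```

Request:
move_arm:
  series: [6,-0.17,4.93,1.11,0,0,0.2,6,-0.14,4.93,1.11,0,0,0.2,6,-0.12,4.93,1.11,0,0,0.2,6,-0.1,4.93,1.11,0,0,0.2,6,-0.08,4.93,1.11,0,0,0.2]

```text
time: 7.0
tool_pos: [0.4463, -0.0123, 0.1673]
tcp_rot: [-3.141, -0.049, 0.004]
wrist_force: [0.5, -0.6, -0.1]
width: 0.703
grip_force: 0.0
```

Request:
move_arm:
  series: [6,-0.06,4.93,1.11,0,0,0.2,6,-0.03,4.93,1.11,0,0,0.2,6,0,0,0,0,0,0,6,0,0,0,0,0,0]

```text
time: 7.5
tool_pos: [0.4488, -0.1091, 0.1458]
tcp_rot: [-3.14, -0.036, 0.004]
wrist_force: [-0.2, -0.3, -0.2]
width: 0.702
grip_force: 0.0
```

```bash
python3 - <<'E'
from h import *
windows("wrist",.008,[451,-109],45)
plan([.451,-.1085,.012],2,4)
E
```

```text
win 472.6 -105.5 size 21.0 7.5
 win 428.4 -106.9 size 19.8 6.9
 centre [ 450.5 -106.2] yaw 1.9 gap 44.3
tilt [-0.09  0.06]
-> [0.451, -0.1085, 0.012] yaw 2 from [ 0.4492 -0.1087  0.1463] 1.4
[ 0.05 -0.    3.36 -0.15]
[ 0.05 -0.    3.36 -0.15]
[ 0.05 -0.    3.36 -0.15]
[ 0.05 -0.    3.36 -0.15]
```

Request:
move_arm:
  series: [6,0.1,-0.15,3.4,0,0,-0.5,6,0.05,0,3.4,0,0,0,6,0,0,3.4,0,0,0,6,0,0,2.4,0,0,0,6,0,0,0.9,0,0,0]

```text
time: 8.18
tool_pos: [0.4501, -0.1064, 0.0107]
tcp_rot: [-3.14, -0.055, 0.004]
wrist_force: [-0.3, -0.1, 0.1]
width: 0.707
grip_force: 0.0
```

Request:
move_arm:
  series: [6,0,0,0,0,0,0,2.6,0,0,0,0,0,0,2.6,0,0,0,0,0,0,2.6,0,0,0,0,0,0,2.6,0,0,0,0,0,0]
  grip_force: 50

```text
time: 8.8
tool_pos: [0.4527, -0.1084, 0.0138]
tcp_rot: [3.141, 0.051, 0.004]
wrist_force: [-1.0, 1.6, 5.1]
width: 0.353
grip_force: 49.1
```

```bash
python3 - <<'E'
from h import *
s=read_state();print(s["tool_pos"],s["tcp_rot"],s["wrist_force"],s["width"],s["grip_force"])
snap("side","s3.png",(190,110,340,215),4)
E
```

```text
[ 0.45267456 -0.10839461  0.01376254] [3.14080063 0.0509504  0.00415954] [-1.01856323  1.59168482  5.13990489] 0.35348226538458105 49.141826033592224
```

Request:
move_arm:
  series: [2.6,0,0,-1,0,0,0,2.6,0,0,-3,0,0,0,2.6,0,0,-5,0,0,0,2.6,0,0,-5,0,0,0,2.6,0,0,0,0,0,0]

```text
time: 9.48
tool_pos: [0.4553, -0.1095, 0.1581]
tcp_rot: [3.138, 0.051, 0.017]
wrist_force: [1.4, 0.2, -0.5]
width: 0.357
grip_force: 49.6
```

```bash
python3 - <<'E'
from h import *
s=read_state();print(s["tool_pos"],s["tcp_rot"],s["wrist_force"],s["width"],s["grip_force"])
c=cal("wrist");im=read_camera("wrist")[:,:,::-1];cv2.imwrite("pics/raw_w4.png",im)
b=read_camera("side")[:,:,::-1]
w=cv2.resize(im[100:300,140:370],(460,400),interpolation=2);x=cv2.resize(b[70:170,210:295],(340,400),interpolation=2)
cv2.imwrite("pics/w4.png",np.hstack([w,x]))
z=s["tool_pos"][2]-.003
windows("wrist",z,s["tool_pos"][:2]*1000,50,im=im,c=c)
E
```

```text
[ 0.45531974 -0.10949928  0.1580825 ] [3.13751323 0.05124797 0.01738731] [ 1.40985043  0.15446578 -0.53454235] 0.3565305465393468 49.56054747104645
 win 476.4 -106.5 size 21.4 7.8
 win 455.1 -107.0 size 9.3 8.9
 win 433.7 -108.1 size 20.7 7.0
```

View pics/w4.png

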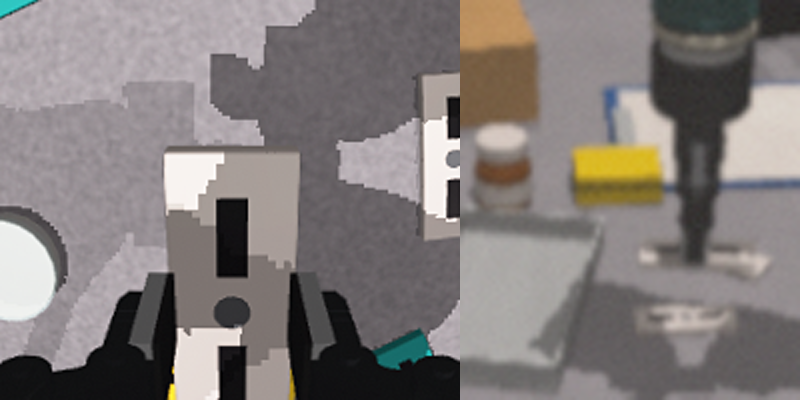

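The cassette is held flat and centred, with its well at the TCP. The wrist camera reads about 2 mm high in y, and I'm correcting for that. Next I take it to recess2.

```bash
python3 - <<'E'
from h import *
plan([.5225,.305,.12],3.1,9)
E
```

```text
tilt [ 0.13 -0.04]
-> [0.5225, 0.305, 0.12] yaw 3.1 from [ 0.4517 -0.1084  0.1532] 1.9
[ 0.94 -4.56  0.37 -0.14]
[ 0.95 -4.56  0.37 -0.14]
[ 0.96 -4.56  0.37 -0.14]
[ 0.97 -4.56  0.37 -0.14]
[ 0.98 -4.56  0.37 -0.14]
[ 0.99 -4.55  0.37 -0.14]
[ 1.   -4.55  0.37 -0.14]
[ 1.01 -4.55  0.37 -0.14]
[ 1.02 -4.55  0.37 -0.14]
```

Request:
move_arm:
  series: [2.6,0.95,-4.56,0,0,0,-0.2,2.6,0.95,-4.56,0,0,0,-0.1,2.6,0.95,-4.56,0,0,0,-0.1,2.6,0.95,-4.56,0,0,0,-0.1,2.6,1,-4.56,0.4,0,0,-0.1]

```text
time: 10.2
tool_pos: [0.4894, 0.1226, 0.1462]
tcp_rot: [3.14, 0.068, -0.005]
wrist_force: [1.0, 0.4, 0.4]
width: 0.357
grip_force: 49.6
```

Request:
move_arm:
  series: [2.6,1,-4.55,0.7,0,0,-0.2,2.6,1,-4.55,0.7,0,0,-0.2,2.6,1,-4.55,0.7,0,0,-0.1,2.6,1,-4.55,0.8,0,0,-0.1,2.6,0,0,0,0,0,0]

```text
time: 10.82
tool_pos: [0.5202, 0.307, 0.1159]
tcp_rot: [3.139, 0.09, -0.007]
wrist_force: [-1.0, -0.2, 0.4]
width: 0.36
grip_force: 49.6
```

Request:
move_arm:
  series: [2.6,0,0,0,0,0,0]

```text
time: 10.95
tool_pos: [0.5204, 0.3042, 0.117]
tcp_rot: [3.138, 0.085, -0.006]
wrist_force: [-0.0, 0.2, -1.0]
width: 0.354
grip_force: 49.6
```

```bash
python3 - <<'E'
from h import *
s=read_state();print(s["width"],s["grip_force"])
windows("wrist",s["tool_pos"][2]-.006,s["tool_pos"][:2]*1000,50)
s=read_state();print(s["tool_pos"]*1000)
plan([.5225,.305,.036],3.1,4)
E
```

```text
0.35360096676148167 49.64259088039398
 win 540.3 307.6 size 22.0 7.9
 win 519.1 306.4 size 9.3 8.3
 win 496.2 305.0 size 21.5 6.9
[520.77690313 303.85784566 117.62650253]
tilt [-0.15 -0.1 ]
-> [0.5225, 0.305, 0.036] yaw 3.1 from [0.5208 0.3039 0.1176] 3.1
[ 0.04 -0.03  2.04 -0.01]
[ 0.04 -0.03  2.04 -0.01]
[ 0.04 -0.03  2.04 -0.01]
[ 0.04 -0.03  2.04 -0.01]
```

Request:
move_arm:
  series: [2.6,0.3,-0.1,3,0,0,0,2.6,0,0,2.8,0,0,0,2.6,0,0,1.4,0,0,0,2.6,0,0,0.6,0,0,0,2.6,0,0,0.4,0,0,0]

```text
time: 11.62
tool_pos: [0.5255, 0.3062, 0.0377]
tcp_rot: [-3.14, -0.084, -0.002]
wrist_force: [0.2, 1.1, -0.6]
width: 0.355
grip_force: 49.6
```

Request:
move_arm:
  series: [2.6,0,0,0,0,0,0,2.6,0,0,0,0,0,0]

```text
time: 11.88
tool_pos: [0.5255, 0.3067, 0.038]
tcp_rot: [-3.14, -0.085, -0.002]
wrist_force: [0.6, -0.4, 0.1]
width: 0.358
grip_force: 49.6
```

Request:
move_arm:
  series: [2.6,-0.15,0.12,0.15,0,0,0,2.6,0,0,0.15,0,0,0,2.6,0,0,0.1,0,0,0,2.6,0,0,0,0,0,0]

```text
time: 12.38
tool_pos: [0.5237, 0.3051, 0.0338]
tcp_rot: [3.14, 0.085, 0.001]
wrist_force: [-1.1, -1.2, 4.7]
width: 0.358
grip_force: 50.9
```

Request:
move_arm:
  series: [4.6,0,0,-0.1,0,0,0,4.6,0,0,0,0,0,0,4.6,0,0,-1,0,0,0,4.6,0,0,-4,0,0,0,4.6,0,0,-5,0,0,0]

```text
time: 13.0
tool_pos: [0.5224, 0.3045, 0.1341]
tcp_rot: [3.139, 0.084, -0.004]
wrist_force: [0.6, 0.7, 0.4]
width: 0.539
grip_force: 0.0
```

Request:
move_arm:
  series: [6,0,0,0,0,0,0,6,0,0,0,0,0,0]

```text
time: 13.25
tool_pos: [0.5234, 0.3051, 0.1346]
tcp_rot: [-3.14, -0.084, -0.001]
wrist_force: [0.3, -0.6, -0.4]
width: 0.704
grip_force: 0.0
```

```bash
python3 - <<'E'
from h import *
c=cal("wrist");im=read_camera("wrist")[:,:,::-1];cv2.imwrite("pics/raw_w5.png",im)
cv2.imwrite("pics/w5.png",cv2.resize(im[60:300,120:420],(600,480),interpolation=2))
windows("wrist",.028,[522,307],40,im=im,c=c,vmax=60)
plan([.460,-.225,.15],8.5,11)
E
```

```text
win 543.1 308.5 size 20.7 7.6
 win 529.2 289.9 size 16.1 0.9
 win 500.0 305.9 size 20.3 7.0
tilt [-0.08 -0.04]
-> [0.46, -0.225, 0.15] yaw 8.5 from [0.5227 0.3047 0.1333] 3.1
[-0.83  4.78 -0.15 -0.49]
[-0.87  4.77 -0.15 -0.49]
[-0.91  4.76 -0.15 -0.49]
[-0.95  4.75 -0.15 -0.49]
[-0.99  4.75 -0.15 -0.49]
[-1.03  4.74 -0.15 -0.49]
[-1.07  4.73 -0.15 -0.49]
[-1.11  4.72 -0.15 -0.49]
[-1.15  4.71 -0.15 -0.49]
[-1.19  4.7  -0.15 -0.49]
[-1.23  4.69 -0.15 -0.49]
```

View pics/w5.png

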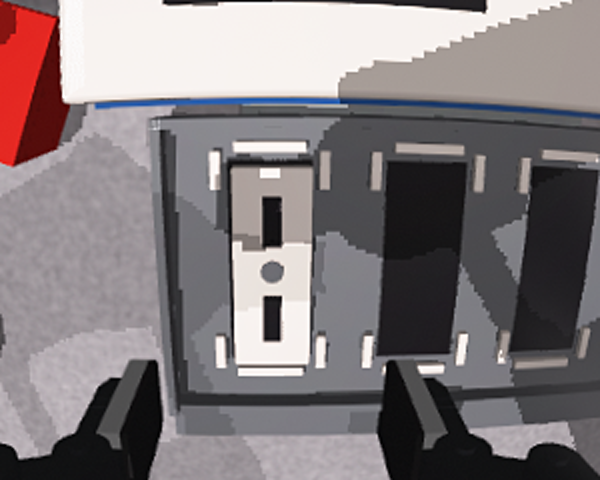

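The cassette is seated in recess2, inside all its ribs, and measures 1 mm off centre. Next is cassette1.

Request:
move_arm:
  series: [6,-0.83,4.78,-0.15,0,0,-0.5,6,-0.87,4.77,-0.15,0,0,-0.5,6,-0.91,4.76,-0.15,0,0,-0.5,6,-0.95,4.75,-0.15,0,0,-0.5,6,-0.99,4.75,-0.15,0,0,-0.5]

```text
time: 13.92
tool_pos: [0.4931, 0.0628, 0.1397]
tcp_rot: [3.138, 0.154, -0.006]
wrist_force: [0.5, 0.3, -0.2]
width: 0.703
grip_force: 0.0
```

Request:
move_arm:
  series: [6,-1.03,4.74,-0.15,0,0,-0.5,6,-1.07,4.73,-0.15,0,0,-0.5,6,-1.11,4.72,-0.15,0,0,-0.5,6,-1.15,4.71,-0.15,0,0,-0.5,6,-1.19,4.7,-0.15,0,0,-0.5]

```text
time: 14.55
tool_pos: [0.4652, -0.1775, 0.1473]
tcp_rot: [-3.132, -0.222, 0.005]
wrist_force: [1.0, 0.1, -0.2]
width: 0.7
grip_force: 0.0
```

Request:
move_arm:
  series: [6,-1.23,4.69,-0.15,0,0,-0.5,6,0,0,0,0,0,0,6,0,0,0,0,0,0]

```text
time: 14.92
tool_pos: [0.4602, -0.2239, 0.149]
tcp_rot: [-3.131, -0.233, 0.004]
wrist_force: [-0.5, 0.3, -0.0]
width: 0.703
grip_force: 0.0
```

```bash
python3 - <<'E'
from h import *
windows("wrist",.008,[461,-226],45)
plan([.461,-.227,.0125],8.5,4)
E
```

```text
win 483.5 -220.6 size 21.3 6.7
 win 460.4 -225.3 size 8.9 4.8
 win 439.7 -226.3 size 21.2 7.7
tilt [-0.13  0.1 ]
-> [0.461, -0.227, 0.0125] yaw 8.5 from [ 0.4605 -0.2235  0.1492] 8.6
[0.   0.09 3.42 0.02]
[0.   0.09 3.42 0.02]
[0.   0.09 3.42 0.02]
[0.   0.09 3.42 0.02]
```

Request:
move_arm:
  series: [6,0.05,0.2,3.4,0,0,0.3,6,0,0,3.4,0,0,0,6,0,0,3.4,0,0,0,6,0,0,2.5,0,0,0,6,0,0,0.9,0,0,0]

```text
time: 15.6
tool_pos: [0.4606, -0.2242, 0.0125]
tcp_rot: [-3.131, -0.23, 0.006]
wrist_force: [-0.8, 0.4, -0.0]
width: 0.698
grip_force: 0.0
```

Request:
move_arm:
  series: [6,0,0,0,0,0,0,2.6,0,0,0,0,0,0,2.6,0,0,0,0,0,0,2.6,0,0,0,0,0,0,2.6,0,0,0,0,0,0]

```text
time: 16.23
tool_pos: [0.4631, -0.2269, 0.0159]
tcp_rot: [3.133, 0.226, 0.003]
wrist_force: [-0.8, 2.9, 4.9]
width: 0.307
grip_force: 3.1
```

Request:
move_arm:
  series: [2.6,0,0,-1,0,0,0,2.6,0,0,-3,0,0,0,2.6,0,0,-5,0,0,0,2.6,0,0,-4.5,0,0,0,2.6,0,0,0,0,0,0]

```text
time: 16.85
tool_pos: [0.4652, -0.2286, 0.155]
tcp_rot: [3.128, 0.226, 0.013]
wrist_force: [0.2, -1.4, -1.3]
width: 0.302
grip_force: 0.0
```

Request:
move_arm:
  series: [2.6,0,0,0,0,0,0]

```text
time: 16.98
tool_pos: [0.4617, -0.2266, 0.1496]
tcp_rot: [3.133, 0.227, -0.0]
wrist_force: [-0.8, 0.1, -0.5]
width: 0.303
grip_force: 0.0
```

```bash
python3 - <<'E'
from h import *
s=read_state();print(s["width"],s["grip_force"],s["tool_pos"],R.from_rotvec(s["tcp_rot"]).as_matrix()[:2,0])
windows("wrist",s["tool_pos"][2]-.006,s["tool_pos"][:2]*1000,50)
plan([.5275,.237,.12],3.1,11)
E
```

```text
0.30307448604045706 0.0 [ 0.4617028  -0.22658307  0.14960863] [0.98958908 0.1439217 ]
 win 500.3 -219.4 size 3.9 1.8
 win 489.9 -219.7 size 10.8 3.6
 win 476.8 -267.0 size 11.0 3.9
 win 413.4 -227.3 size 11.3 4.2
tilt [-0.1   0.05]
-> [0.5275, 0.237, 0.12] yaw 3.1 from [ 0.4611 -0.2262  0.1486] 8.3
[ 1.2  -4.08  0.26  0.47]
[ 1.17 -4.09  0.26  0.47]
[ 1.14 -4.1   0.26  0.47]
[ 1.1  -4.11  0.26  0.47]
[ 1.07 -4.12  0.26  0.47]
[ 1.04 -4.13  0.26  0.47]
[ 1.   -4.13  0.26  0.47]
[ 0.97 -4.14  0.26  0.47]
[ 0.93 -4.15  0.26  0.47]
[ 0.9  -4.16  0.26  0.47]
[ 0.86 -4.16  0.26  0.47]
```

The grip on cassette1 missed: the tips rode over its top edge because they were too high. I'll re-measure it and go in lower with the fingers already narrowed.

```bash
python3 - <<'E'
from h import *
im=read_camera("wrist")[:,:,::-1];cv2.imwrite("pics/raw_w6.png",im)
windows("wrist",.008,[461,-226],60,im=im)
windows("side",.008,[461,-226],45)
windows("scene",.008,[433,-331],45)
plan([.461,-.2255,.012],8.5,4)
E
```

```text
win 483.4 -220.1 size 20.3 6.6
 win 460.2 -225.2 size 7.7 4.2
 win 439.7 -226.4 size 20.0 7.0
 win 415.5 -321.5 size 21.9 8.2
 win 455.7 -339.7 size 21.8 7.1
 centre [ 435.6 -330.6] yaw -24.4 gap 44.1
tilt [-0.18  0.09]
-> [0.461, -0.2255, 0.012] yaw 8.5 from [ 0.4609 -0.226   0.1478] 8.3
[ 0.01 -0.01  3.39 -0.06]
[ 0.01 -0.01  3.39 -0.06]
[ 0.01 -0.01  3.39 -0.06]
[ 0.01 -0.01  3.39 -0.06]
```

Request:
move_arm:
  series: [4.8,0,0,3.5,0,0,0.5,4.8,0,0,3.5,0,0,0.4,4.8,0,0,3.5,0,0,0,4.8,0,0,2.4,0,0,0,4.8,0,0,0.6,0,0,0]

```text
time: 17.8
tool_pos: [0.4597, -0.2253, 0.0117]
tcp_rot: [-3.132, -0.202, 0.008]
wrist_force: [-0.6, 1.4, 0.8]
width: 0.564
grip_force: 0.0
```

Request:
move_arm:
  series: [4.8,0,0,0.2,0,0,0,4.8,0,0,0,0,0,0]

```text
time: 18.05
tool_pos: [0.4628, -0.227, 0.0134]
tcp_rot: [3.134, 0.202, 0.002]
wrist_force: [-0.4, -0.7, 0.1]
width: 0.562
grip_force: 0.0
```

Request:
move_arm:
  series: [4.8,0,0,0.2,0,0,0,4.8,0,0,0,0,0,0]

```text
time: 18.3
tool_pos: [0.4625, -0.2268, 0.0112]
tcp_rot: [3.135, 0.202, 0.001]
wrist_force: [0.1, -0.2, -0.1]
width: 0.564
grip_force: 0.0
```

Request:
move_arm:
  series: [4.8,0,0,0.2,0,0,0,4.8,0,0,0,0,0,0]

```text
time: 18.55
tool_pos: [0.462, -0.2265, 0.0085]
tcp_rot: [-3.135, -0.202, 0.0]
wrist_force: [0.0, -0.3, -0.9]
width: 0.56
grip_force: 0.0
```

Request:
move_arm:
  series: [4.8,0,0,0.1,0,0,0,4.8,0,0,0,0,0,0]

```text
time: 18.8
tool_pos: [0.462, -0.2265, 0.0075]
tcp_rot: [-3.135, -0.202, 0.0]
wrist_force: [-0.2, 0.4, 0.3]
width: 0.561
grip_force: 0.0
```

Still no contact at TCP z 7.5 mm, so I close here.

Request:
move_arm:
  series: [2.6,0,0,0,0,0,0,2.6,0,0,0,0,0,0,2.6,0,0,0,0,0,0,2.6,0,0,0,0,0,0]
  grip_force: 50

```text
time: 19.3
tool_pos: [0.4624, -0.2268, 0.0078]
tcp_rot: [3.135, 0.202, 0.001]
wrist_force: [0.1, -0.3, 2.5]
width: 0.379
grip_force: 49.9
```

Request:
move_arm:
  series: [2.6,0,0,-1,0,0,0,2.6,0,0,-3,0,0,0,2.6,0,0,-5,0,0,0,2.6,0,0,-4.5,0,0,0,2.6,1.13,-4.1,0,0,0,0.4]

```text
time: 19.92
tool_pos: [0.4716, -0.1873, 0.1483]
tcp_rot: [3.131, 0.185, 0.014]
wrist_force: [1.7, -0.5, 0.1]
width: 0.38
grip_force: 49.7
```

Request:
move_arm:
  series: [2.6,1.1,-4.11,0,0,0,0.4,2.6,1.07,-4.12,0,0,0,0.4,2.6,1.04,-4.12,0,0,0,0.4,2.6,1,-4.13,0,0,0,0.4,2.6,0.98,-4.14,0,0,0,0.4]

```text
time: 20.55
tool_pos: [0.4972, 0.0275, 0.1429]
tcp_rot: [3.139, 0.136, 0.0]
wrist_force: [-0.1, -0.3, 0.2]
width: 0.377
grip_force: 49.7
```

Request:
move_arm:
  series: [2.6,0.95,-4.15,0,0,0,0.4,2.6,0.92,-4.16,0,0,0,0.4,2.6,0.89,-4.16,0,0,0,0.4,2.6,0.86,-4.17,0.8,0,0,0.4,2.6,0.83,-4.18,1.5,0,0,0.4]

```text
time: 21.18
tool_pos: [0.5272, 0.2387, 0.1205]
tcp_rot: [-3.14, -0.082, -0.003]
wrist_force: [-0.5, 0.4, -0.1]
width: 0.375
grip_force: 49.7
```

Request:
move_arm:
  series: [2.6,0,0,0.5,0,0,0,2.6,0,0,0,0,0,0,2.6,0,0,0,0,0,0]

```text
time: 21.55
tool_pos: [0.5266, 0.236, 0.115]
tcp_rot: [3.14, 0.08, 0.0]
wrist_force: [0.4, 0.0, -0.1]
width: 0.383
grip_force: 49.8
```

```bash
python3 - <<'E'
from h import *
s=read_state();print(s["width"],s["grip_force"],s["tool_pos"])
windows("wrist",s["tool_pos"][2],s["tool_pos"][:2]*1000,50)
plan([.5275,.237,.028],3.1,4)
E
```

```text
0.38348720871491665 49.753453731536865 [0.52664963 0.23604391 0.11495261]
 win 548.2 239.5 size 21.6 7.6
 win 542.1 281.1 size 12.5 4.6
 win 526.4 238.4 size 9.3 9.0
 win 504.2 237.3 size 20.9 7.2
 win 477.5 237.0 size 23.1 8.0
tilt [0.03 0.  ]
-> [0.5275, 0.237, 0.028] yaw 3.1 from [0.5268 0.236  0.1151] 2.9
[ 0.02 -0.02  2.18 -0.05]
[ 0.02 -0.02  2.18 -0.05]
[ 0.02 -0.02  2.18 -0.05]
[ 0.02 -0.02  2.18 -0.05]
```

Request:
move_arm:
  series: [2.6,0,-0.1,3,0,0,0,2.6,0,0,2.8,0,0,0,2.6,0,0,1.8,0,0,0,2.6,0,0,0.6,0,0,0,2.6,0,0,0,0,0,0]

```text
time: 22.22
tool_pos: [0.5269, 0.2379, 0.0328]
tcp_rot: [-3.14, -0.081, -0.0]
wrist_force: [0.1, -0.5, -0.5]
width: 0.373
grip_force: 49.8
```

Request:
move_arm:
  series: [2.6,0,0,0.2,0,0,0,2.6,0,0,0.1,0,0,0,2.6,0,0,0,0,0,0]

```text
time: 22.6
tool_pos: [0.5268, 0.2382, 0.03]
tcp_rot: [-3.14, -0.082, -0.001]
wrist_force: [-1.3, 0.1, -0.6]
width: 0.381
grip_force: 49.8
```

Request:
move_arm:
  series: [2.6,0,0.05,0.2,0,0,0,2.6,0,0,0,0,0,0,4.6,0,0,0,0,0,0,4.6,0,0,0,0,0,0,4.6,0,0,-1,0,0,0]

```text
time: 23.22
tool_pos: [0.5256, 0.2371, 0.0369]
tcp_rot: [3.14, 0.082, -0.004]
wrist_force: [0.6, -0.7, 0.4]
width: 0.539
grip_force: 0.0
```

Request:
move_arm:
  series: [4.6,0,0,-4,0,0,0,4.6,0,0,-5,0,0,0,4.6,0,0,0,0,0,0,4.6,0,0,0,0,0,0]

```text
time: 23.72
tool_pos: [0.5266, 0.2376, 0.1281]
tcp_rot: [-3.14, -0.082, -0.001]
wrist_force: [-0.4, -0.3, -0.9]
width: 0.539
grip_force: 0.0
```

```bash
python3 - <<'E'
from h import *
c=cal("wrist");im=read_camera("wrist")[:,:,::-1];cv2.imwrite("pics/raw_w7.png",im)
windows("wrist",.028,[526,239],40,im=im,c=c,vmax=60)
windows("wrist",.028,[522,307],40,im=im,c=c,vmax=60)
windows("scene",.008,[433,-331],45)
plan([.434,-.330,.15],-23.7,12)
E
```

```text
win 548.3 241.0 size 21.0 7.4
 win 525.9 221.9 size 25.8 1.7
 win 518.9 256.9 size 18.9 0.8
 win 504.6 238.4 size 20.7 6.9
 win 543.7 308.5 size 19.9 7.3
 win 500.6 286.7 size 30.6 2.0
 win 500.1 306.3 size 20.3 6.9
 win 414.3 -320.4 size 18.7 5.1
 win 454.4 -338.1 size 18.0 5.1
 centre [ 434.3 -329.2] yaw -23.8 gap 43.8
tilt [-0.14 -0.06]
-> [0.434, -0.33, 0.15] yaw -23.7 from [0.5255 0.237  0.1263] 3.0
[-1.01  4.68 -0.2   2.22]
[-0.82  4.71 -0.2   2.22]
[-0.64  4.74 -0.2   2.22]
[-0.46  4.76 -0.2   2.22]
[-0.27  4.78 -0.2   2.22]
[-0.09  4.79 -0.2   2.22]
[ 0.1   4.79 -0.2   2.22]
[ 0.29  4.78 -0.2   2.22]
[ 0.47  4.76 -0.2   2.22]
[ 0.66  4.74 -0.2   2.22]
[ 0.84  4.71 -0.2   2.22]
[ 1.02  4.68 -0.2   2.22]
```

Request:
move_arm:
  series: [4.8,-1,4.68,-0.2,0,0,2.2,4.8,-0.82,4.71,-0.2,0,0,2.2,4.8,-0.64,4.74,-0.2,0,0,2.2,4.8,-0.46,4.76,-0.2,0,0,2.2,4.8,-0.27,4.78,-0.2,0,0,2.2]

```text
time: 24.45
tool_pos: [0.4871, -0.0, 0.1359]
tcp_rot: [3.134, -0.221, -0.005]
wrist_force: [0.4, -0.4, 0.2]
width: 0.56
grip_force: 0.0
```

Request:
move_arm:
  series: [4.8,-0.09,4.79,-0.2,0,0,2.2,4.8,0.1,4.79,-0.2,0,0,2.2,4.8,0.29,4.78,-0.2,0,0,2.2,4.8,0.47,4.76,-0.2,0,0,2.2,4.8,0.66,4.74,-0.2,0,0,2.2]

```text
time: 25.08
tool_pos: [0.4499, -0.236, 0.1459]
tcp_rot: [-3.097, 0.521, 0.004]
wrist_force: [1.8, 0.4, -0.4]
width: 0.562
grip_force: 0.0
```

Request:
move_arm:
  series: [4.8,0.84,4.71,-0.2,0,0,2.2,4.8,1,4.68,-0.2,0,0,2.2,4.8,0,0,0,0,0,0,4.8,0,0,0,0,0,0]

```text
time: 25.58
tool_pos: [0.4354, -0.3287, 0.15]
tcp_rot: [-3.074, 0.638, 0.004]
wrist_force: [-1.3, 0.5, -0.1]
width: 0.558
grip_force: 0.0
```

```bash
python3 - <<'E'
from h import *
windows("wrist",.008,[434,-330],45)
plan([.4343,-.330,.0075],-23.8,4)
E
```

```text
win 454.5 -337.5 size 21.4 6.7
 win 414.5 -319.1 size 20.1 7.0
 centre [ 434.5 -328.3] yaw -24.6 gap 44.0
tilt [-0.12  0.13]
-> [0.4343, -0.33, 0.0075] yaw -23.8 from [ 0.4357 -0.3282  0.1502] -23.4
[-0.01  0.05  3.57  0.1 ]
[-0.01  0.05  3.57  0.1 ]
[-0.01  0.05  3.57  0.1 ]
[-0.01  0.05  3.57  0.1 ]
```

Request:
move_arm:
  series: [4.8,-0.1,0.2,3.5,0,0,0.6,4.8,0,0,3.5,0,0,0,4.8,0,0,3.5,0,0,0,4.8,0,0,2.6,0,0,0,4.8,0,0,0.6,0,0,0]

```text
time: 26.25
tool_pos: [0.4332, -0.3281, 0.0122]
tcp_rot: [-3.071, 0.65, 0.007]
wrist_force: [-0.5, -0.1, -0.4]
width: 0.564
grip_force: 0.0
```

Request:
move_arm:
  series: [4.8,0,0,0,0,0,0,4.8,0,0,0,0,0,0]

```text
time: 26.5
tool_pos: [0.4358, -0.3315, 0.016]
tcp_rot: [3.072, -0.653, 0.003]
wrist_force: [0.6, -0.8, -0.1]
width: 0.562
grip_force: 0.0
```

Request:
move_arm:
  series: [4.8,-0.2,-0.05,0.4,0,0,0,4.8,0,0,0.4,0,0,0,4.8,0,0,0.05,0,0,0,4.8,0,0,0,0,0,0]

```text
time: 27.0
tool_pos: [0.4329, -0.3298, 0.006]
tcp_rot: [-3.073, 0.654, 0.0]
wrist_force: [-0.5, 0.0, -0.7]
width: 0.562
grip_force: 0.0
```

Request:
move_arm:
  series: [2.6,0,0,0,0,0,0,2.6,0,0,0,0,0,0,2.6,0,0,0,0,0,0,2.6,0,0,0,0,0,0]
  grip_force: 50

```text
time: 27.5
tool_pos: [0.434, -0.3306, 0.0075]
tcp_rot: [3.072, -0.654, 0.003]
wrist_force: [-0.9, 0.5, 7.1]
width: 0.384
grip_force: 52.9
```

```bash
python3 - <<'E'
from h import *
p=read_state()["tool_pos"].copy(); print(p)
p[2]+=.14
plan([.5305,.1695,.12],3.1,12,p,-24.2)
E
```

```text
[ 0.43397067 -0.33061333  0.00748045]
-> [0.5305, 0.1695, 0.12] yaw 3.1 from [ 0.434  -0.3306  0.1475] -24.2
[-0.97 -4.13  0.23 -2.28]
[-0.81 -4.17  0.23 -2.28]
[-0.64 -4.2   0.23 -2.28]
[-0.48 -4.22  0.23 -2.28]
[-0.31 -4.23  0.23 -2.28]
[-0.14 -4.24  0.23 -2.28]
[ 0.03 -4.24  0.23 -2.28]
[ 0.2  -4.24  0.23 -2.28]
[ 0.36 -4.23  0.23 -2.28]
[ 0.53 -4.21  0.23 -2.28]
[ 0.7  -4.19  0.23 -2.28]
[ 0.86 -4.16  0.23 -2.28]
```

Request:
move_arm:
  series: [2.6,0,0,-1,0,0,0,2.6,0,0,-3,0,0,0,2.6,0,0,-5,0,0,0,2.6,0,0,-5,0,0,0,2.6,-0.97,-4.13,0,0,0,-2.3]

```text
time: 28.12
tool_pos: [0.4446, -0.2921, 0.1525]
tcp_rot: [3.079, -0.594, 0.017]
wrist_force: [0.3, -0.2, -1.0]
width: 0.38
grip_force: 49.7
```

Request:
move_arm:
  series: [2.6,-0.81,-4.17,0,0,0,-2.3,2.6,-0.64,-4.2,0,0,0,-2.3,2.6,-0.48,-4.22,0,0,0,-2.3,2.6,-0.31,-4.23,0,0,0,-2.3,2.6,-0.14,-4.24,0,0,0,-2.3]

```text
time: 28.75
tool_pos: [0.4803, -0.0782, 0.1466]
tcp_rot: [3.129, -0.278, 0.001]
wrist_force: [0.1, 0.0, 0.4]
width: 0.378
grip_force: 49.7
```

Request:
move_arm:
  series: [2.6,0.03,-4.24,0,0,0,-2.3,2.6,0.2,-4.24,0.2,0,0,-2.3,2.6,0.36,-4.23,0.6,0,0,-2.3,2.6,0.53,-4.21,0.6,0,0,-2.2,2.6,0.7,-4.19,0.6,0,0,-2.2]

```text
time: 29.38
tool_pos: [0.5193, 0.1305, 0.1264]
tcp_rot: [3.141, 0.032, 0.001]
wrist_force: [0.8, -0.1, -0.3]
width: 0.378
grip_force: 49.7
```

Request:
move_arm:
  series: [2.6,0.86,-4.16,0.7,0,0,-2.2,2.6,0,0,0,0,0,0,2.6,0,0,0,0,0,0,2.6,0,0,0,0,0,0]

```text
time: 29.88
tool_pos: [0.5269, 0.1699, 0.1193]
tcp_rot: [3.14, 0.088, 0.0]
wrist_force: [0.9, -0.2, -0.2]
width: 0.38
grip_force: 49.8
```

```bash
python3 - <<'E'
from h import *
s=read_state();print(s["width"],s["grip_force"],s["tool_pos"])
windows("wrist",s["tool_pos"][2],s["tool_pos"][:2]*1000,35)
plan([.5305,.1695,.030],3.1,4)
E
```

```text
0.3798696238273871 49.78236794471741 [0.52691603 0.16987316 0.11929799]
 win 549.6 173.5 size 21.5 7.6
 win 527.5 172.2 size 9.5 9.2
 win 505.5 171.1 size 21.5 7.3
tilt [ 0.01 -0.01]
-> [0.5305, 0.1695, 0.03] yaw 3.1 from [0.527  0.1698 0.1194] 3.2
[0.09 0.01 2.23 0.02]
[0.09 0.01 2.23 0.02]
[0.09 0.01 2.23 0.02]
[0.09 0.01 2.23 0.02]
```

Request:
move_arm:
  series: [2.6,0.22,0.03,3,0,0,0,2.6,0,0,2.8,0,0,0,2.6,0,0,2,0,0,0,2.6,0,0,0.8,0,0,0,2.6,0,0,0.2,0,0,0]

```text
time: 30.55
tool_pos: [0.5293, 0.1701, 0.0311]
tcp_rot: [3.14, 0.088, -0.0]
wrist_force: [-0.0, -0.7, 0.9]
width: 0.382
grip_force: 49.8
```

Request:
move_arm:
  series: [2.6,0,0,0.1,0,0,0,2.6,0,0,0,0,0,0]

```text
time: 30.8
tool_pos: [0.53, 0.1708, 0.031]
tcp_rot: [-3.14, -0.09, -0.003]
wrist_force: [0.7, 0.5, 0.1]
width: 0.379
grip_force: 49.8
```

Request:
move_arm:
  series: [2.6,0,0.08,0.15,0,0,0,2.6,0,0,0.15,0,0,0,2.6,0,0,0,0,0,0,4.6,0,0,0,0,0,0,4.6,0,0,0,0,0,0]

```text
time: 31.42
tool_pos: [0.5291, 0.1699, 0.0269]
tcp_rot: [3.14, 0.09, -0.001]
wrist_force: [-0.4, 0.3, -0.1]
width: 0.536
grip_force: 0.0
```

Request:
move_arm:
  series: [4.6,0,0,-1,0,0,0,4.6,0,0,-4,0,0,0,4.6,0,0,-5,0,0,0,4.6,0,0,0,0,0,0,4.6,0,0,0,0,0,0]

```text
time: 32.05
tool_pos: [0.5293, 0.1699, 0.1276]
tcp_rot: [-3.14, -0.09, -0.001]
wrist_force: [-0.2, 0.1, -0.5]
width: 0.542
grip_force: 0.0
```

```bash
python3 - <<'E'
from h import *
c=cal("wrist");im=read_camera("wrist")[:,:,::-1];cv2.imwrite("pics/raw_w8.png",im)
cv2.imwrite("pics/w8.png",cv2.resize(im[40:300,60:380],(640,520),interpolation=2))
windows("wrist",.028,[530,171.7],36,im=im,c=c,vmax=60)
windows("wrist",.028,[526,239.5],36,im=im,c=c,vmax=60)
windows("wrist",.028,[522,307],36,im=im,c=c,vmax=60)
plan([.443,.2335,.13],3.1,4)
E
```

```text
win 555.0 156.3 size 23.4 0.0
 win 552.8 173.6 size 20.9 7.4
 win 523.5 153.9 size 24.3 1.7
 win 521.2 189.1 size 19.8 0.0
 win 508.4 170.7 size 20.6 6.8
 win 548.6 241.1 size 21.4 7.4
 win 504.5 238.7 size 20.3 7.0
 centre [526.5 239.9] yaw 3.1 gap 44.2
 win 544.0 308.4 size 20.4 7.7
 win 499.6 306.1 size 20.5 7.3
 win 497.4 284.4 size 28.3 2.4
tilt [-0.08 -0.02]
-> [0.443, 0.2335, 0.13] yaw 3.1 from [0.5285 0.1697 0.1264] 3.3
[-2.04 -1.72 -0.09  0.05]
[-2.04 -1.71 -0.09  0.05]
[-2.04 -1.71 -0.09  0.05]
[-2.05 -1.71 -0.09  0.05]
```

View pics/w8.png

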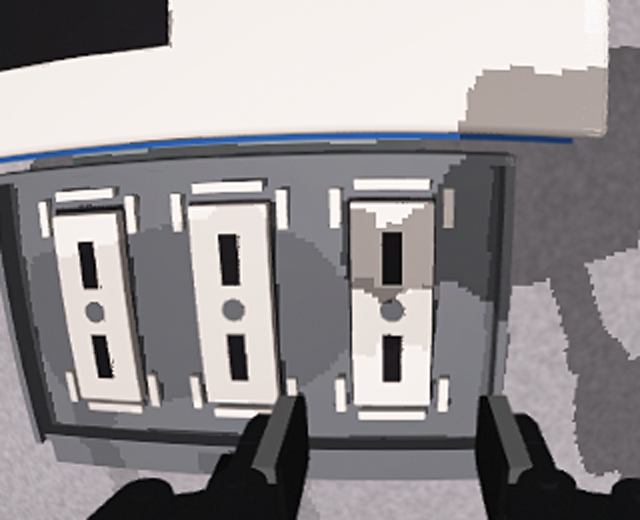

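All three cassettes lie inside the ribs of their recesses. Now I grip the knob and push the carriage in.

Request:
move_arm:
  series: [6,-2.04,-1.72,0,0,0,0.2,6,-2.04,-1.71,0,0,0,0,6,-2.04,-1.71,0,0,0,0,6,-2,-1.71,0,0,0,0,6,0,0,0,0,0,0]

```text
time: 32.72
tool_pos: [0.4419, 0.2338, 0.1251]
tcp_rot: [3.139, 0.088, -0.006]
wrist_force: [-0.2, 0.2, 0.2]
width: 0.707
grip_force: 0.0
```

Request:
move_arm:
  series: [6,0,0,2.5,0,0,0,6,0,0,2.5,0,0,0,6,0,0,2.3,0,0,0,6,0,0,0,0,0,0,6,0,0,0,0,0,0]

```text
time: 33.35
tool_pos: [0.445, 0.2336, 0.0542]
tcp_rot: [3.14, 0.084, -0.0]
wrist_force: [0.6, 1.3, 0.5]
width: 0.704
grip_force: 0.0
```

Request:
move_arm:
  series: [2.4,0,0,0,0,0,0,2.4,0,0,0,0,0,0,2.4,0,0,0,0,0,0,2.4,0,0,0,0,0,0]
  grip_force: 70

```text
time: 33.85
tool_pos: [0.4455, 0.2335, 0.0555]
tcp_rot: [3.14, 0.086, 0.003]
wrist_force: [-0.1, -5.5, 6.2]
width: 0.338
grip_force: 69.8
```

Request:
move_arm:
  series: [2.4,0.5,0,0,0,0,0,2.4,1,0,0,0,0,0,2.4,1.3,0,0,0,0,0,2.4,1.4,0,0,0,0,0,2.4,1.4,0,0,0,0,0]

```text
time: 34.48
tool_pos: [0.5012, 0.2366, 0.0555]
tcp_rot: [3.14, 0.085, 0.002]
wrist_force: [-2.2, -3.1, 6.6]
width: 0.341
grip_force: 69.9
```

Request:
move_arm:
  series: [2.4,1.4,0,0,0,0,0,2.4,1.4,0,0,0,0,0,2.4,1.3,0,0,0,0,0,2.4,1.1,0,0,0,0,0,2.4,0.8,0,0,0,0,0]

```text
time: 35.1
tool_pos: [0.5602, 0.24, 0.0554]
tcp_rot: [3.14, 0.084, -0.002]
wrist_force: [-17.7, -2.3, 18.5]
width: 0.338
grip_force: 71.3
```

Request:
move_arm:
  series: [2.4,0.5,0,0,0,0,0,2.4,0.4,0,0,0,0,0,2.4,0.4,0,0,0,0,0,2.4,0.2,0,0,0,0,0,2.4,0,0,0,0,0,0]

```text
time: 35.72
tool_pos: [0.5746, 0.2408, 0.0554]
tcp_rot: [3.14, 0.085, -0.003]
wrist_force: [-6.0, -3.7, 10.6]
width: 0.34
grip_force: 70.5
```

Request:
move_arm:
  series: [2.4,0.2,0,0,0,0,0,2.4,0,0,0,0,0,0,2.4,0,0,0,0,0,0,2.4,0,0,0,0,0,0,2.4,0,0,0,0,0,0]

```text
time: 36.35
tool_pos: [0.5746, 0.2408, 0.0554]
tcp_rot: [3.14, 0.085, -0.008]
wrist_force: [-11.7, -4.2, 15.3]
width: 0.34
grip_force: 71.1
```

Request:
move_arm:
  series: [2.4,0,0,0,0,0,0,2.4,0,0,0,0,0,0,2.4,0,0,0,0,0,0,2.4,0,0,0,0,0,0,2.4,0,0,0,0,0,0]

```text
time: 36.98
tool_pos: [0.5746, 0.2407, 0.0554]
tcp_rot: [3.14, 0.085, -0.008]
wrist_force: [-11.2, -4.5, 15.9]
width: 0.338
grip_force: 71.1
```

Request:
move_arm:
  series: [2.4,0,0,0,0,0,0,2.4,0,0,0,0,0,0,2.4,0,0,0,0,0,0,2.4,0,0,0,0,0,0,2.4,0,0,0,0,0,0]

```text
time: 37.6
tool_pos: [0.5746, 0.2408, 0.0554]
tcp_rot: [3.14, 0.085, -0.008]
wrist_force: [-11.8, -4.0, 15.4]
width: 0.341
grip_force: 71.1
```

Request:
move_arm:
  series: [2.4,0,0,0,0,0,0,2.4,0,0,0,0,0,0,2.4,0,0,0,0,0,0,2.4,0,0,0,0,0,0,2.4,0,0,0,0,0,0]

```text
time: 38.22
tool_pos: [0.5746, 0.2408, 0.0554]
tcp_rot: [3.14, 0.085, -0.008]
wrist_force: [-12.0, -3.7, 14.9]
width: 0.341
grip_force: 71.1
```

Request:
move_arm:
  series: [2.4,0,0,0,0,0,0,2.4,0,0,0,0,0,0,2.4,0,0,0,0,0,0,2.4,0,0,0,0,0,0,2.4,0,0,0,0,0,0]

```text
time: 38.85
tool_pos: [0.5746, 0.2408, 0.0554]
tcp_rot: [3.14, 0.085, -0.008]
wrist_force: [-11.7, -3.1, 15.6]
width: 0.339
grip_force: 71.1
```

Request:
move_arm:
  series: [2.4,0,0,0,0,0,0,2.4,0,0,0,0,0,0,2.4,0,0,0,0,0,0,2.4,0,0,0,0,0,0,2.4,0,0,0,0,0,0]

```text
time: 39.48
tool_pos: [0.5746, 0.2408, 0.0554]
tcp_rot: [3.14, 0.085, -0.008]
wrist_force: [-12.3, -2.1, 15.5]
width: 0.342
grip_force: 71.1
```

```bash
python3 - <<'E'
from h import *
s=read_state();print(s["time"],s["tool_pos"],s["wrist_force"])
b=read_camera("side")[:,:,::-1];cv2.imwrite("pics/raw_s4.png",b)
a=read_camera("scene")[:,:,::-1];cv2.imwrite("pics/raw_sc4.png",a)
cv2.imwrite("pics/s4.png",np.hstack([cv2.resize(b[170:290,130:270],(560,480),interpolation=2)]))
E
```

```text
39.475 [0.57458392 0.2407534  0.05540628] [-12.27719939  -2.13121305  15.46485072]
```

View pics/s4.png

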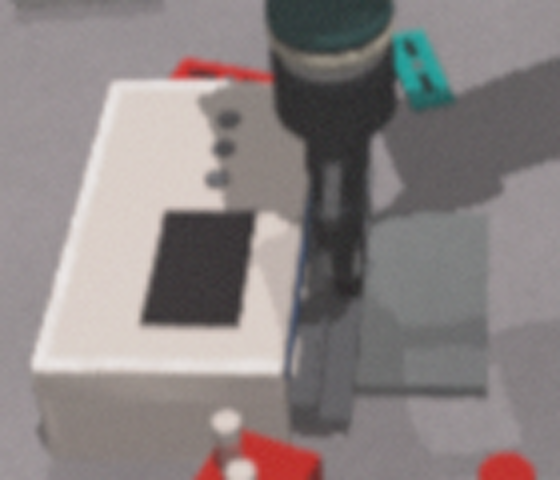

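The carriage is fully in against its stop and has been held there 3.7 s. Now I draw it out.

Request:
move_arm:
  series: [2.4,-0.4,0,0,0,0,0,2.4,-0.4,0,0,0,0,0,2.4,-0.5,0,0,0,0,0,2.4,-0.7,0,0,0,0,0,2.4,-1,0,0,0,0,0]

```text
time: 40.2
tool_pos: [0.549, 0.2394, 0.0555]
tcp_rot: [-3.14, -0.085, -0.005]
wrist_force: [1.8, -2.8, 6.3]
width: 0.338
grip_force: 70.9
```

Request:
move_arm:
  series: [2.4,-1.3,0,0,0,0,0,2.4,-1.4,0,0,0,0,0,2.4,-1.4,0,0,0,0,0,2.4,-1.4,0,0,0,0,0,2.4,-1.4,0,0,0,0,0]

```text
time: 40.83
tool_pos: [0.4797, 0.2354, 0.0555]
tcp_rot: [3.14, 0.085, 0.005]
wrist_force: [2.7, -5.2, 7.1]
width: 0.34
grip_force: 71.1
```

Request:
move_arm:
  series: [2.4,-1.2,0,0,0,0,0,2.4,-0.9,0,0,0,0,0,2.4,-0.6,0,0,0,0,0,2.4,-0.4,0,0,0,0,0,2.4,-0.3,0,0,0,0,0]

```text
time: 41.45
tool_pos: [0.4458, 0.2335, 0.0555]
tcp_rot: [3.14, 0.086, 0.005]
wrist_force: [3.0, -7.1, 7.7]
width: 0.339
grip_force: 71.3
```

Request:
move_arm:
  series: [2.4,-0.3,0,0,0,0,0,2.4,0,0,0,0,0,0]

```text
time: 41.7
tool_pos: [0.4448, 0.2334, 0.0555]
tcp_rot: [3.14, 0.086, 0.011]
wrist_force: [9.1, -6.2, 1.8]
width: 0.339
grip_force: 70.4
```

Request:
move_arm:
  series: [2.4,0.2,0,0,0,0,0,5,0,0,0,0,0,0,5,0,0,0,0,0,0,5,0,0,-3,0,0,0,5,0,0,-5,0,0,0]

```text
time: 42.32
tool_pos: [0.4409, 0.2331, 0.1321]
tcp_rot: [3.138, 0.084, -0.01]
wrist_force: [0.2, 1.3, 0.1]
width: 0.588
grip_force: 0.0
```

Request:
move_arm:
  series: [4.6,2.5,0.5,-2,0,0,0,4.6,3,2,0,0,0,0,4.6,3.2,3.9,0,0,0,0,4.6,0,0,0,0,0,0,4.6,0,0,0,0,0,0]

```text
time: 42.95
tool_pos: [0.5328, 0.1747, 0.1533]
tcp_rot: [-3.14, -0.083, 0.003]
wrist_force: [0.0, -0.3, -0.0]
width: 0.541
grip_force: 0.0
```

```bash
python3 - <<'E'
from h import *
c=cal("wrist");im=read_camera("wrist")[:,:,::-1];cv2.imwrite("pics/raw_w9.png",im)
for q in([530,171.7],[526,239.5],[522,307]): windows("wrist",.028,q,30,im=im,c=c,vmax=60)
b=read_camera("scene")[:,:,::-1];cv2.imwrite("pics/raw_sc5.png",b)
cv2.imwrite("pics/sc5.png",cv2.resize(b[200:310,105:245],(700,550),interpolation=2))
plan([.530,.1695,.027],3.1,4)
E
```

```text
win 552.3 173.2 size 20.3 7.2
 win 512.4 188.8 size 29.2 0.0
 win 518.3 154.4 size 18.9 0.0
 win 507.9 171.1 size 20.4 6.7
 win 548.3 241.0 size 20.9 7.5
 win 527.5 221.4 size 26.3 0.9
 win 504.0 238.6 size 20.8 7.1
 win 543.1 308.7 size 20.0 7.7
 win 499.4 306.4 size 19.7 7.1
 centre [521.3 307.5] yaw 3.0 gap 43.7
tilt [-0.09  0.01]
-> [0.53, 0.1695, 0.027] yaw 3.1 from [0.5326 0.1753 0.1535] 3.1
[-0.07  0.14  3.16  0.01]
[-0.07  0.14  3.16  0.01]
[-0.07  0.14  3.16  0.01]
[-0.07  0.14  3.16  0.01]
```

View pics/sc5.png

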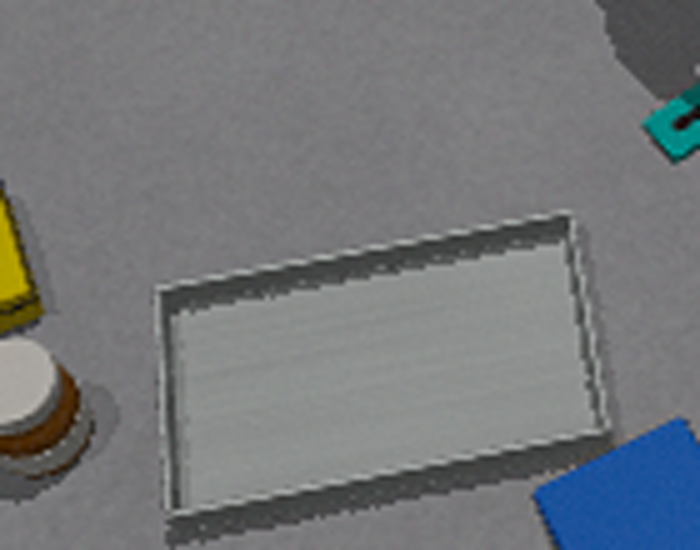

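The tray has been knocked: its corners are now at crop (155,290), (570,213), (608,432) and (165,515). I'll recompute its pose.

```bash
python3 - <<'E'
from h import *
w=px2w("scene",np.array([(155,289),(571,212),(610,432),(165,516)])/5+[105,200],.028)[:,:2]*1000
C=w.mean(0);print(w.round(0).tolist(),C,[np.linalg.norm(w[i]-w[i-1]).round(0) for i in range(4)])
d=(w[1]-w[0]+w[2]-w[3]);yaw=np.degrees(np.arctan2(-d[0],d[1]));print(yaw)
a=np.radians(yaw)
for k in(-70,0,70): print(k,(C+[-k*np.sin(a),k*np.cos(a)]).round(1))
E
```

```text
[[596.0, -350.0], [616.0, -113.0], [753.0, -125.0], [731.0, -363.0]] [ 674.01666014 -237.79835388] [np.float64(136.0), np.float64(238.0), np.float64(138.0), np.float64(239.0)]
-5.227159033917721
-70 [ 667.6 -307.5]
0 [ 674.  -237.8]
70 [ 680.4 -168.1]
```

Request:
move_arm:
  series: [4.6,-0.34,0.54,3,0,0,0,4.6,0,0,3,0,0,0,4.6,0,0,3,0,0,0,4.6,0,0,2,0,0,0,4.6,0,0,0.8,0,0,0]

```text
time: 43.68
tool_pos: [0.5287, 0.1696, 0.0346]
tcp_rot: [3.14, 0.087, -0.005]
wrist_force: [-0.3, -0.6, -0.0]
width: 0.538
grip_force: 0.0
```

Request:
move_arm:
  series: [4.6,0,0,0.2,0,0,0,4.6,0,0,0,0,0,0,4.6,0,0,0,0,0,0]

```text
time: 44.05
tool_pos: [0.5315, 0.1693, 0.0352]
tcp_rot: [-3.14, -0.084, -0.003]
wrist_force: [0.6, -0.3, 0.4]
width: 0.539
grip_force: 0.0
```

Request:
move_arm:
  series: [4.6,-0.1,0,0.4,0,0,0,4.6,0,0,0.35,0,0,0,4.6,0,0,0.05,0,0,0,4.6,0,0,0,0,0,0]

```text
time: 44.55
tool_pos: [0.5296, 0.1688, 0.0259]
tcp_rot: [3.14, 0.084, -0.0]
wrist_force: [0.4, -0.4, 1.2]
width: 0.541
grip_force: 0.0
```

Request:
move_arm:
  series: [2.6,0,0,0,0,0,0,2.6,0,0,0,0,0,0,2.6,0,0,0,0,0,0,2.6,0,0,0,0,0,0]
  grip_force: 50

```text
time: 45.05
tool_pos: [0.5311, 0.1693, 0.0275]
tcp_rot: [-3.14, -0.084, -0.004]
wrist_force: [0.7, -0.4, 6.2]
width: 0.379
grip_force: 52.2
```

```bash
python3 - <<'E'
from h import *
p=read_state()["tool_pos"].copy(); print(p)
p[2]+=.12
plan([.6676,-.3075,.13],-5.2,10,p,3.1)
E
```

```text
[0.53113926 0.16926686 0.02747186]
-> [0.6676, -0.3075, 0.13] yaw -5.2 from [0.5311 0.1693 0.1475] 3.1
[1.1  4.83 0.17 0.83]
[1.17 4.82 0.17 0.83]
[1.24 4.8  0.17 0.83]
[1.31 4.78 0.17 0.83]
[1.38 4.76 0.17 0.83]
[1.45 4.74 0.17 0.83]
[1.52 4.72 0.17 0.83]
[1.59 4.7  0.17 0.83]
[1.66 4.67 0.17 0.83]
[1.72 4.65 0.17 0.83]
```

Request:
move_arm:
  series: [2.6,0,0,-1,0,0,0,2.6,0,0,-3,0,0,0,2.6,0,0,-4,0,0,0,2.6,0,0,-4,0,0,0,2.6,1.1,4.83,0,0,0,0.8]

```text
time: 45.68
tool_pos: [0.5462, 0.1236, 0.1512]
tcp_rot: [-3.138, -0.069, -0.014]
wrist_force: [0.7, -0.2, -0.9]
width: 0.375
grip_force: 49.7
```

Request:
move_arm:
  series: [2.6,1.17,4.82,0,0,0,0.8,2.6,1.24,4.8,0,0,0,0.8,2.6,1.31,4.78,0,0,0,0.8,2.6,1.38,4.76,0,0,0,0.8,2.6,1.45,4.74,0,0,0,0.8]

```text
time: 46.3
tool_pos: [0.6117, -0.1185, 0.1464]
tcp_rot: [-3.141, 0.048, -0.0]
wrist_force: [0.2, 0.1, 0.3]
width: 0.378
grip_force: 49.7
```

Request:
move_arm:
  series: [2.6,1.52,4.72,0,0,0,0.8,2.6,1.59,4.7,0,0,0,0.8,2.6,1.66,4.67,0,0,0,0.9,2.6,1.72,4.65,1,0,0,0.9,2.6,0,0,0,0,0,0]

```text
time: 46.92
tool_pos: [0.6663, -0.3109, 0.1348]
tcp_rot: [3.138, -0.146, -0.002]
wrist_force: [-0.7, 0.3, -0.2]
width: 0.379
grip_force: 49.7
```

Request:
move_arm:
  series: [2.6,0,0,0,0,0,0]

```text
time: 47.05
tool_pos: [0.6662, -0.3072, 0.1356]
tcp_rot: [-3.137, 0.141, 0.002]
wrist_force: [0.3, 0.5, -0.6]
width: 0.379
grip_force: 49.7
```

```bash
python3 - <<'E'
from h import *
s=read_state();print(s["width"],s["grip_force"],s["tool_pos"])
im=read_camera("wrist")[:,:,::-1];cv2.imwrite("pics/raw_w10.png",im);cv2.imwrite("pics/w10.png",im)
windows("wrist",s["tool_pos"][2],s["tool_pos"][:2]*1000,35,im=im)
plan([.6676,-.3075,.015],-5.2,4)
E
```

```text
0.3788219862293361 49.741793274879456 [ 0.66624271 -0.30715646  0.13563723]
 win 687.9 -306.1 size 21.7 7.6
 win 678.1 -331.6 size 5.1 0.0
 win 665.6 -304.2 size 9.6 9.3
 win 643.4 -302.1 size 21.7 7.5
tilt [-0.04  0.05]
-> [0.6676, -0.3075, 0.015] yaw -5.2 from [ 0.6664 -0.3065  0.136 ] -5.1
[0.03 0.02 3.02 0.03]
[0.03 0.02 3.02 0.03]
[0.03 0.02 3.02 0.03]
[0.03 0.02 3.02 0.03]
```

View pics/w10.png

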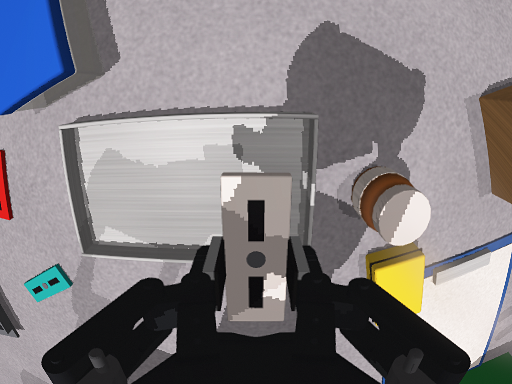

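```bash
python3 - <<'E'
from h import *
print(px2w("wrist",[(60,126),(318,116),(83,256)],.028).round(4)*1000)
E
```

```text
[[ 749.3 -125.8   28. ]
 [ 727.8 -361.    28. ]
 [ 611.5 -112.4   28. ]]
```

The tray's wrist corners match the scene measurement within 4 mm. I place the cassette.

Request:
move_arm:
  series: [2.6,0.1,-0.3,3,0,0,0,2.6,0,0,3,0,0,0,2.6,0,0,3,0,0,0,2.6,0,0,2,0,0,0,2.6,0,0,0.9,0,0,0]

```text
time: 47.72
tool_pos: [0.6675, -0.3033, 0.016]
tcp_rot: [-3.138, 0.139, 0.003]
wrist_force: [-0.3, 0.3, -0.3]
width: 0.382
grip_force: 49.7
```

Request:
move_arm:
  series: [2.6,0,0,0.2,0,0,0,2.6,0,0,0,0,0,0,2.6,0,0,0,0,0,0]

```text
time: 48.1
tool_pos: [0.6689, -0.3051, 0.0165]
tcp_rot: [3.138, -0.14, 0.003]
wrist_force: [0.6, -0.4, -0.2]
width: 0.383
grip_force: 49.7
```

Request:
move_arm:
  series: [2.6,0,0,0.3,0,0,0,2.6,0,0,0.15,0,0,0,2.6,0,0,0,0,0,0,4.6,0,0,0,0,0,0,4.6,0,0,0,0,0,0]

```text
time: 48.72
tool_pos: [0.6678, -0.3044, 0.0101]
tcp_rot: [-3.138, 0.14, 0.001]
wrist_force: [-0.1, -0.2, 0.5]
width: 0.537
grip_force: 0.0
```

Request:
move_arm:
  series: [4.6,0,0,-1,0,0,0,4.6,0,0,-4,0,0,0,4.6,0,0,-5,0,0,0,4.6,0,0,-2,0,0,0,4.6,0,0,0,0,0,0]

```text
time: 49.35
tool_pos: [0.6695, -0.3053, 0.1334]
tcp_rot: [3.136, -0.14, 0.007]
wrist_force: [0.3, 0.5, -0.3]
width: 0.541
grip_force: 0.0
```

```bash
python3 - <<'E'
from h import *
im=read_camera("wrist")[:,:,::-1]
windows("wrist",.012,[669,-303],35,im=im)
plan([.5265,.2375,.14],3.1,10)
E
```

```text
win 688.7 -303.6 size 20.7 7.0
 win 664.7 -304.6 size 5.2 1.3
 win 645.5 -299.7 size 20.9 7.4
tilt [ 0.03 -0.02]
-> [0.5265, 0.2375, 0.14] yaw 3.1 from [ 0.6681 -0.3046  0.1308] -5.1
[-1.89 -5.27 -0.09 -0.82]
[-1.82 -5.3  -0.09 -0.82]
[-1.74 -5.32 -0.09 -0.82]
[-1.67 -5.35 -0.09 -0.82]
[-1.59 -5.37 -0.09 -0.82]
[-1.51 -5.39 -0.09 -0.82]
[-1.43 -5.42 -0.09 -0.82]
[-1.36 -5.44 -0.09 -0.82]
[-1.28 -5.45 -0.09 -0.82]
[-1.2  -5.47 -0.09 -0.82]
```

Request:
move_arm:
  series: [4.6,-1.89,-5.27,-0.2,0,0,-0.8,4.6,-1.82,-5.3,-0.2,0,0,-0.8,4.6,-1.74,-5.32,-0.2,0,0,-0.8,4.6,-1.67,-5.35,-0.2,0,0,-0.8,4.6,-1.59,-5.37,-0.2,0,0,-0.8]

```text
time: 50.02
tool_pos: [0.5947, -0.0318, 0.1374]
tcp_rot: [-3.141, 0.031, 0.008]
wrist_force: [0.9, 0.5, 0.5]
width: 0.538
grip_force: 0.0
```

Request:
move_arm:
  series: [4.6,-1.51,-5.39,0,0,0,-0.8,4.6,-1.43,-5.42,0,0,0,-0.8,4.6,-1.36,-5.44,0,0,0,-0.8,4.6,-1.28,-5.45,0,0,0,-0.9,4.6,-1.2,-5.47,0,0,0,-0.9]

```text
time: 50.65
tool_pos: [0.5247, 0.2385, 0.1375]
tcp_rot: [3.139, 0.085, -0.007]
wrist_force: [0.8, 0.2, 0.1]
width: 0.538
grip_force: 0.0
```

Request:
move_arm:
  series: [4.6,0,0,2,0,0,0,4.6,0,0,2,0,0,0,4.6,0,0,0,0,0,0,4.6,0,0,0,0,0,0]

```text
time: 51.15
tool_pos: [0.5274, 0.2362, 0.0999]
tcp_rot: [3.14, 0.081, -0.002]
wrist_force: [0.5, -0.4, 0.7]
width: 0.537
grip_force: 0.0
```

```bash
python3 - <<'E'
from h import *
windows("wrist",.028,[526,239.5],25,vmax=60)
plan([.5265,.2375,.027],3.1,4)
E
```

```text
win 548.8 241.4 size 21.0 7.3
 win 525.1 218.0 size 33.4 9.7
 win 509.9 256.4 size 11.9 0.0
 win 504.7 238.9 size 20.9 6.9
tilt [ 0.01 -0.  ]
-> [0.5265, 0.2375, 0.027] yaw 3.1 from [0.5279 0.2365 0.1007] 3.0
[-0.03 -0.03  1.84 -0.03]
[-0.03 -0.03  1.84 -0.03]
[-0.03 -0.03  1.84 -0.03]
[-0.03 -0.03  1.84 -0.03]
```

Request:
move_arm:
  series: [4.6,-0.1,-0.1,2.5,0,0,0,4.6,0,0,2.5,0,0,0,4.6,0,0,1.5,0,0,0,4.6,0,0,0.6,0,0,0,4.6,0,0,0,0,0,0]

```text
time: 51.82
tool_pos: [0.5266, 0.2385, 0.0298]
tcp_rot: [-3.14, -0.084, -0.0]
wrist_force: [0.2, -0.2, 1.0]
width: 0.536
grip_force: 0.0
```

Request:
move_arm:
  series: [4.6,0,0,0,0,0,0,4.6,0,0,0.2,0,0,0,4.6,0,0,0,0,0,0]

```text
time: 52.2
tool_pos: [0.5263, 0.2386, 0.0278]
tcp_rot: [-3.14, -0.084, -0.001]
wrist_force: [0.3, 0.5, -0.5]
width: 0.54
grip_force: 0.0
```

Request:
move_arm:
  series: [2.6,0,0,0.1,0,0,0,2.6,0,0,0,0,0,0,2.6,0,0,0,0,0,0,2.6,0,0,0,0,0,0]

```text
time: 52.7
tool_pos: [0.5269, 0.2388, 0.0275]
tcp_rot: [-3.14, -0.085, -0.002]
wrist_force: [-0.8, -0.5, 5.6]
width: 0.377
grip_force: 52.4
```

```bash
python3 - <<'E'
from h import *
p=read_state()["tool_pos"].copy(); print(p)
p[2]+=.12
plan([.673,-.236,.13],-5.2,10,p,3.1)
E
```

```text
[0.52693222 0.23877239 0.02747832]
-> [0.673, -0.236, 0.13] yaw -5.2 from [0.5269 0.2388 0.1475] 3.1
[1.2  4.82 0.17 0.83]
[1.27 4.8  0.17 0.83]
[1.34 4.78 0.17 0.83]
[1.41 4.76 0.17 0.83]
[1.48 4.74 0.17 0.83]
[1.55 4.72 0.17 0.83]
[1.62 4.7  0.17 0.83]
[1.68 4.67 0.17 0.83]
[1.75 4.65 0.17 0.83]
[1.82 4.62 0.17 0.83]
```

Request:
move_arm:
  series: [2.6,0,0,-1,0,0,0,2.6,0,0,-3,0,0,0,2.6,0,0,-4,0,0,0,2.6,0,0,-4,0,0,0,2.6,1.2,4.82,0,0,0,0.8]

```text
time: 53.32
tool_pos: [0.5435, 0.1938, 0.1516]
tcp_rot: [-3.137, -0.069, -0.013]
wrist_force: [1.2, -0.3, -0.6]
width: 0.375
grip_force: 49.7
```

Request:
move_arm:
  series: [2.6,1.27,4.8,0,0,0,0.8,2.6,1.34,4.78,0,0,0,0.8,2.6,1.41,4.76,0,0,0,0.8,2.6,1.48,4.74,0,0,0,0.8,2.6,1.55,4.72,0,0,0,0.8]

```text
time: 53.95
tool_pos: [0.6142, -0.0477, 0.1467]
tcp_rot: [-3.141, 0.048, 0.0]
wrist_force: [-0.4, 0.1, 0.2]
width: 0.377
grip_force: 49.7
```

Request:
move_arm:
  series: [2.6,1.62,4.7,0,0,0,0.8,2.6,1.68,4.67,0,0,0,0.8,2.6,1.75,4.65,0,0,0,0.9,2.6,1.82,4.62,1,0,0,0.9,2.6,0,0,0,0,0,0]

```text
time: 54.58
tool_pos: [0.6728, -0.2393, 0.1353]
tcp_rot: [3.138, -0.146, -0.002]
wrist_force: [0.1, 1.1, 0.0]
width: 0.378
grip_force: 49.8
```

Request:
move_arm:
  series: [2.6,0,0,0,0,0,0]

```text
time: 54.7
tool_pos: [0.6726, -0.2356, 0.136]
tcp_rot: [-3.137, 0.141, 0.002]
wrist_force: [0.9, 0.4, -0.2]
width: 0.38
grip_force: 49.8
```

```bash
python3 - <<'E'
from h import *
s=read_state();print(s["width"],s["grip_force"],s["tool_pos"])
im=read_camera("wrist")[:,:,::-1];cv2.imwrite("pics/raw_w11.png",im)
windows("wrist",s["tool_pos"][2],s["tool_pos"][:2]*1000,35,im=im)
windows("wrist",.012,[668,-303],30,im=im)
plan([.673,-.236,.015],-5.2,4)
E
```

```text
0.3802331411637052 49.776429533958435 [ 0.67255215 -0.23555257  0.13602425]
 win 694.7 -234.6 size 21.6 7.6
 win 672.5 -232.6 size 9.6 9.2
 win 650.4 -230.5 size 21.6 7.5
 win 690.2 -304.0 size 20.6 7.7
 win 645.6 -299.8 size 20.6 7.6
 centre [ 667.9 -301.9] yaw -5.3 gap 44.8
tilt [-0.05  0.05]
-> [0.673, -0.236, 0.015] yaw -5.2 from [ 0.6727 -0.2349  0.1364] -5.1
[0.01 0.03 3.04 0.02]
[0.01 0.03 3.04 0.02]
[0.01 0.03 3.04 0.02]
[0.01 0.03 3.04 0.02]
```

Request:
move_arm:
  series: [2.6,0,0,3,0,0,0,2.6,0,0,3,0,0,0,2.6,0,0,3,0,0,0,2.6,0,0,2,0,0,0,2.6,0,0,0.9,0,0,0]

```text
time: 55.38
tool_pos: [0.6725, -0.2346, 0.0164]
tcp_rot: [-3.138, 0.138, 0.003]
wrist_force: [0.2, 0.5, -0.2]
width: 0.377
grip_force: 49.8
```

Request:
move_arm:
  series: [2.6,0,0,0.2,0,0,0,2.6,0,0,0.2,0,0,0,2.6,0,0,0.1,0,0,0,2.6,0,0,0,0,0,0]

```text
time: 55.88
tool_pos: [0.6735, -0.2361, 0.0132]
tcp_rot: [3.138, -0.141, 0.001]
wrist_force: [-0.3, -0.5, -0.4]
width: 0.381
grip_force: 49.8
```

Request:
move_arm:
  series: [2.6,0,0,0.15,0,0,0,2.6,0,0,0,0,0,0,4.6,0,0,0,0,0,0,4.6,0,0,0,0,0,0,4.6,0,0,-1,0,0,0]

```text
time: 56.5
tool_pos: [0.672, -0.2354, 0.02]
tcp_rot: [-3.138, 0.14, 0.004]
wrist_force: [-0.7, 0.1, 0.8]
width: 0.536
grip_force: 0.0
```

Request:
move_arm:
  series: [4.6,0,0,-4,0,0,0,4.6,0,0,-5,0,0,0,4.6,0,0,-3,0,0,0,4.6,0,0,0,0,0,0]

```text
time: 57.0
tool_pos: [0.676, -0.2369, 0.1464]
tcp_rot: [3.136, -0.14, 0.013]
wrist_force: [0.1, -1.0, 0.6]
width: 0.542
grip_force: 0.0
```

```bash
python3 - <<'E'
from h import *
im=read_camera("wrist")[:,:,::-1]
windows("wrist",.012,[673,-233],32,im=im)
windows("wrist",.012,[668,-303],32,im=im)
plan([.5225,.305,.14],3.1,11)
E
```

```text
win 694.2 -235.0 size 19.8 6.5
 win 651.2 -231.0 size 19.6 6.8
 centre [ 672.7 -233. ] yaw -5.3 gap 43.2
 win 688.6 -303.1 size 20.5 7.5
 win 644.7 -298.7 size 20.0 7.5
 centre [ 666.6 -300.9] yaw -5.8 gap 44.1
tilt [ 0.22 -0.08]
-> [0.5225, 0.305, 0.14] yaw 3.1 from [ 0.6743 -0.2363  0.1436] -5.1
[-1.81 -4.78  0.03 -0.75]
[-1.75 -4.8   0.03 -0.75]
[-1.69 -4.82  0.03 -0.75]
[-1.63 -4.85  0.03 -0.75]
[-1.56 -4.87  0.03 -0.75]
[-1.5  -4.89  0.03 -0.75]
[-1.43 -4.91  0.03 -0.75]
[-1.37 -4.92  0.03 -0.75]
[-1.31 -4.94  0.03 -0.75]
[-1.24 -4.96  0.03 -0.75]
[-1.18 -4.97  0.03 -0.75]
```

Request:
move_arm:
  series: [4.6,-1.81,-4.78,0,0,0,-0.75,4.6,-1.75,-4.8,0,0,0,-0.75,4.6,-1.69,-4.82,0,0,0,-0.75,4.6,-1.63,-4.85,0,0,0,-0.75,4.6,-1.56,-4.87,0,0,0,-0.75]

```text
time: 57.68
tool_pos: [0.6019, 0.0117, 0.1388]
tcp_rot: [-3.141, 0.037, 0.006]
wrist_force: [1.4, 0.1, 0.0]
width: 0.54
grip_force: 0.0
```

Request:
move_arm:
  series: [4.6,-1.5,-4.89,0,0,0,-0.75,4.6,-1.43,-4.91,0,0,0,-0.75,4.6,-1.37,-4.92,0,0,0,-0.75,4.6,-1.31,-4.94,0,0,0,-0.75,4.6,-1.24,-4.96,0,0,0,-0.75]

```text
time: 58.3
tool_pos: [0.533, 0.2572, 0.1389]
tcp_rot: [3.139, 0.066, -0.005]
wrist_force: [1.1, 0.2, -0.2]
width: 0.538
grip_force: 0.0
```

Request:
move_arm:
  series: [4.6,-1.18,-4.97,0,0,0,-0.75,4.6,0,0,2,0,0,0,4.6,0,0,2,0,0,0,4.6,0,0,0,0,0,0,4.6,0,0,0,0,0,0]

```text
time: 58.92
tool_pos: [0.5214, 0.3041, 0.1004]
tcp_rot: [3.14, 0.083, -0.002]
wrist_force: [-0.1, 0.5, -0.0]
width: 0.539
grip_force: 0.0
```

```bash
python3 - <<'E'
from h import *
windows("wrist",.028,[522,307.5],26,vmax=60)
plan([.5225,.305,.027],3.1,4)
E
```

```text
win 543.9 308.7 size 20.3 7.3
 win 529.8 285.9 size 11.8 8.9
 win 500.2 306.1 size 20.8 6.9
tilt [0.01 0.  ]
-> [0.5225, 0.305, 0.027] yaw 3.1 from [0.5219 0.3046 0.1013] 3.0
[ 0.02 -0.01  1.86 -0.02]
[ 0.02 -0.01  1.86 -0.02]
[ 0.02 -0.01  1.86 -0.02]
[ 0.02 -0.01  1.86 -0.02]
```

Request:
move_arm:
  series: [4.6,0,0,2.5,0,0,0,4.6,0,0,2.5,0,0,0,4.6,0,0,1.5,0,0,0,4.6,0,0,0.6,0,0,0,4.6,0,0,0.2,0,0,0]

```text
time: 59.6
tool_pos: [0.5217, 0.3055, 0.0284]
tcp_rot: [-3.14, -0.085, -0.001]
wrist_force: [-0.5, 0.7, -0.2]
width: 0.539
grip_force: 0.0
```

Request:
move_arm:
  series: [4.6,0,0,0,0,0,0,4.6,0,0,0.1,0,0,0,4.6,0,0,0,0,0,0]

```text
time: 59.98
tool_pos: [0.5215, 0.3056, 0.0275]
tcp_rot: [-3.14, -0.086, -0.001]
wrist_force: [0.6, 0.1, -0.1]
width: 0.534
grip_force: 0.0
```

Request:
move_arm:
  series: [2.6,0,0,0,0,0,0,2.6,0,0,0,0,0,0,2.6,0,0,0,0,0,0,2.6,0,0,0,0,0,0]

```text
time: 60.48
tool_pos: [0.5217, 0.3057, 0.0277]
tcp_rot: [-3.14, -0.086, -0.001]
wrist_force: [-0.5, 0.3, 4.4]
width: 0.377
grip_force: 50.1
```

```bash
python3 - <<'E'
from h import *
s=read_state();p=s["tool_pos"].copy(); print(p,s["width"],s["grip_force"])
p[2]+=.12
plan([.679,-.170,.13],-5.2,10,p,3.1)
E
```

```text
[0.52167996 0.30572482 0.02765088] 0.37695898941306516 50.124133229255676
-> [0.679, -0.17, 0.13] yaw -5.2 from [0.5217 0.3057 0.1477] 3.1
[1.31 4.84 0.18 0.83]
[1.38 4.82 0.18 0.83]
[1.45 4.8  0.18 0.83]
[1.52 4.77 0.18 0.83]
[1.59 4.75 0.18 0.83]
[1.66 4.73 0.18 0.83]
[1.73 4.7  0.18 0.83]
[1.8  4.68 0.18 0.83]
[1.86 4.65 0.18 0.83]
[1.93 4.62 0.18 0.83]
```

Request:
move_arm:
  series: [2.6,0,0,-1,0,0,0,2.6,0,0,-3,0,0,0,2.6,0,0,-4,0,0,0,2.6,0,0,-4.5,0,0,0,2.6,1.31,4.84,0,0,0,0.8]

```text
time: 61.1
tool_pos: [0.5396, 0.261, 0.1575]
tcp_rot: [-3.136, -0.07, -0.013]
wrist_force: [0.1, 0.6, -0.9]
width: 0.38
grip_force: 49.7
```

Request:
move_arm:
  series: [2.6,1.38,4.82,0,0,0,0.8,2.6,1.45,4.8,0,0,0,0.8,2.6,1.52,4.77,0,0,0,0.8,2.6,1.59,4.75,0,0,0,0.8,2.6,1.66,4.73,0,0,0,0.8]

```text
time: 61.72
tool_pos: [0.6159, 0.0185, 0.152]
tcp_rot: [-3.141, 0.047, 0.001]
wrist_force: [1.3, 0.1, -0.5]
width: 0.379
grip_force: 49.7
```

Request:
move_arm:
  series: [2.6,1.73,4.7,0,0,0,0.8,2.6,1.8,4.68,0,0,0,0.8,2.6,1.86,4.65,0,0,0,0.9,2.6,1.93,4.62,1,0,0,0.9,2.6,0,0,0,0,0,0]

```text
time: 62.35
tool_pos: [0.6793, -0.1734, 0.1406]
tcp_rot: [3.138, -0.145, -0.003]
wrist_force: [-0.9, 0.6, -1.1]
width: 0.376
grip_force: 49.8
```

Request:
move_arm:
  series: [2.6,0,0,0,0,0,0]

```text
time: 62.48
tool_pos: [0.679, -0.1697, 0.1414]
tcp_rot: [-3.138, 0.14, 0.003]
wrist_force: [-0.8, 0.2, -0.8]
width: 0.382
grip_force: 49.8
```

```bash
python3 - <<'E'
from h import *
s=read_state();print(s["width"],s["grip_force"],s["tool_pos"])
im=read_camera("wrist")[:,:,::-1];cv2.imwrite("pics/raw_w12.png",im)
windows("wrist",s["tool_pos"][2],s["tool_pos"][:2]*1000,35,im=im)
windows("wrist",.012,[673,-233],32,im=im)
windows("wrist",.012,[667,-301],32,im=im)
plan([.679,-.169,.015],-5.2,4)
E
```

```text
0.38207470409027505 49.77981090545654 [ 0.67895481 -0.16967204  0.14141589]
 win 701.3 -168.6 size 22.1 7.6
 win 702.4 -143.9 size 4.4 0.0
 win 694.0 -143.1 size 5.8 0.0
 win 679.3 -166.7 size 9.3 9.0
 win 657.1 -164.7 size 20.9 7.3
 win 695.6 -235.4 size 21.0 7.7
 win 651.7 -231.1 size 19.8 7.5
 centre [ 673.7 -233.3] yaw -5.6 gap 44.1
 win 690.2 -304.0 size 20.2 8.0
 win 645.9 -299.7 size 20.9 7.5
 centre [ 668.1 -301.9] yaw -5.5 gap 44.5
tilt [-0.06  0.05]
-> [0.679, -0.169, 0.015] yaw -5.2 from [ 0.6791 -0.169   0.1418] -5.1
[-0.    0.    3.17  0.04]
[-0.    0.    3.17  0.04]
[-0.    0.    3.17  0.04]
[-0.    0.    3.17  0.04]
```

Request:
move_arm:
  series: [2.6,0,0,3,0,0,0,2.6,0,0,3,0,0,0,2.6,0,0,3,0,0,0,2.6,0,0,2.4,0,0,0,2.6,0,0,1,0,0,0]

```text
time: 63.15
tool_pos: [0.6783, -0.1678, 0.0165]
tcp_rot: [-3.138, 0.136, 0.005]
wrist_force: [0.2, -1.1, -0.3]
width: 0.379
grip_force: 49.8
```

Request:
move_arm:
  series: [2.6,0,0,0.2,0,0,0,2.6,0,0,0.2,0,0,0,2.6,0,0,0.1,0,0,0,2.6,0,0,0,0,0,0]

```text
time: 63.65
tool_pos: [0.6802, -0.1701, 0.0139]
tcp_rot: [3.138, -0.139, 0.002]
wrist_force: [0.0, -0.3, -0.1]
width: 0.38
grip_force: 49.8
```

Request:
move_arm:
  series: [2.6,0,0,0.2,0,0,0,2.6,0,0,0,0,0,0,4.6,0,0,0,0,0,0,4.6,0,0,0,0,0,0,4.6,0,0,-1,0,0,0]

```text
time: 64.28
tool_pos: [0.6785, -0.1696, 0.02]
tcp_rot: [-3.138, 0.139, 0.004]
wrist_force: [-0.0, 0.0, -0.1]
width: 0.539
grip_force: 0.0
```

Request:
move_arm:
  series: [4.6,0,0,-4,0,0,0,4.6,0,0,-5,0,0,0,4.6,0,0,-3,0,0,0,4.6,0,0,0,0,0,0]

```text
time: 64.78
tool_pos: [0.6825, -0.1707, 0.1463]
tcp_rot: [3.137, -0.139, 0.013]
wrist_force: [0.4, -0.7, 0.4]
width: 0.541
grip_force: 0.0
```

```bash
python3 - <<'E'
from h import *
im=read_camera("wrist")[:,:,::-1]
for q in([679,-167],[673,-233],[667,-301]): windows("wrist",.012,q,32,im=im)
plan([.4445,.2335,.14],3.1,11)
E
```

```text
win 701.2 -169.3 size 20.7 7.3
 win 657.7 -165.3 size 19.6 5.8
 centre [ 679.5 -167.3] yaw -5.2 gap 43.7
 win 694.4 -234.4 size 20.2 7.7
 win 650.5 -230.4 size 20.1 7.6
 centre [ 672.5 -232.4] yaw -5.3 gap 44.1
 win 688.2 -302.4 size 20.5 7.8
 win 644.6 -298.4 size 21.0 7.2
 centre [ 666.4 -300.4] yaw -5.2 gap 43.8
tilt [ 0.22 -0.06]
-> [0.4445, 0.2335, 0.14] yaw 3.1 from [ 0.6809 -0.1702  0.1434] -5.1
[-2.46 -3.47  0.03 -0.74]
[-2.42 -3.5   0.03 -0.74]
[-2.37 -3.53  0.03 -0.74]
[-2.33 -3.56  0.03 -0.74]
[-2.28 -3.59  0.03 -0.74]
[-2.24 -3.62  0.03 -0.74]
[-2.19 -3.65  0.03 -0.74]
[-2.14 -3.67  0.03 -0.74]
[-2.09 -3.7   0.03 -0.74]
[-2.04 -3.73  0.03 -0.74]
[-2.   -3.76  0.03 -0.74]
```

All three cassettes lie in the tray. Now back to the knob to push the empty carriage home.

Request:
move_arm:
  series: [6,-2.46,-3.47,0,0,0,-0.75,6,-2.42,-3.5,0,0,0,-0.75,6,-2.37,-3.53,0,0,0,-0.75,6,-2.33,-3.56,0,0,0,-0.75,6,-2.28,-3.59,0,0,0,-0.75]

```text
time: 65.45
tool_pos: [0.5699, 0.0148, 0.1388]
tcp_rot: [-3.141, 0.036, 0.006]
wrist_force: [0.0, 0.2, -0.2]
width: 0.705
grip_force: 0.0
```

Request:
move_arm:
  series: [6,-2.24,-3.62,0,0,0,-0.75,6,-2.19,-3.65,0,0,0,-0.75,6,-2.14,-3.67,0,0,0,-0.75,6,-2.09,-3.7,0,0,0,-0.75,6,-2.04,-3.73,0,0,0,-0.75]

```text
time: 66.08
tool_pos: [0.4624, 0.1976, 0.1391]
tcp_rot: [3.14, 0.067, -0.005]
wrist_force: [0.4, -0.0, 0.9]
width: 0.699
grip_force: 0.0
```

Request:
move_arm:
  series: [6,-2,-3.76,0,0,0,-0.75,6,0,0,0,0,0,0,6,0,0,0,0,0,0]

```text
time: 66.45
tool_pos: [0.4424, 0.2332, 0.1398]
tcp_rot: [3.139, 0.088, -0.003]
wrist_force: [0.4, 0.9, 0.2]
width: 0.699
grip_force: 0.0
```

```bash
python3 - <<'E'
from h import *
plan([.4445,.2335,.0555],3.1,4)
E
```

```text
tilt [-0.11 -0.09]
-> [0.4445, 0.2335, 0.0555] yaw 3.1 from [0.4424 0.2332 0.1398] 3.2
[ 0.05 -0.01  2.11  0.03]
[ 0.05 -0.01  2.11  0.03]
[ 0.05 -0.01  2.11  0.03]
[ 0.05 -0.01  2.11  0.03]
```

Request:
move_arm:
  series: [6,0.2,0,2.5,0,0,0,6,0,0,2.5,0,0,0,6,0,0,2.4,0,0,0,6,0,0,1,0,0,0,6,0,0,0,0,0,0]

```text
time: 67.08
tool_pos: [0.4449, 0.2329, 0.0563]
tcp_rot: [3.14, 0.085, -0.003]
wrist_force: [0.9, -0.2, -0.1]
width: 0.704
grip_force: 0.0
```

Request:
move_arm:
  series: [2.4,0,0,0,0,0,0,2.4,0,0,0,0,0,0,2.4,0,0,0,0,0,0,2.4,0,0,0,0,0,0]
  grip_force: 70

```text
time: 67.58
tool_pos: [0.4463, 0.2335, 0.0585]
tcp_rot: [3.14, 0.088, 0.004]
wrist_force: [-0.1, -5.1, 5.2]
width: 0.344
grip_force: 69.8
```

Request:
move_arm:
  series: [2.4,0.5,0,0,0,0,0,2.4,1,0,0,0,0,0,2.4,1.3,0,0,0,0,0,2.4,1.4,0,0,0,0,0,2.4,1.4,0,0,0,0,0]

```text
time: 68.2
tool_pos: [0.5019, 0.2367, 0.0585]
tcp_rot: [3.14, 0.088, 0.002]
wrist_force: [-1.4, -5.1, 7.8]
width: 0.339
grip_force: 70.1
```

Request:
move_arm:
  series: [2.4,1.4,0,0,0,0,0,2.4,1.4,0,0,0,0,0,2.4,1.3,0,0,0,0,0,2.4,1.1,0,0,0,0,0,2.4,0.8,0,0,0,0,0]

```text
time: 68.82
tool_pos: [0.5606, 0.24, 0.0584]
tcp_rot: [3.14, 0.087, -0.003]
wrist_force: [-13.6, -5.2, 17.9]
width: 0.339
grip_force: 71.6
```

Request:
move_arm:
  series: [2.4,0.5,0,0,0,0,0,2.4,0.4,0,0,0,0,0,2.4,0.4,0,0,0,0,0,2.4,0.2,0,0,0,0,0,2.4,0,0,0,0,0,0]

```text
time: 69.45
tool_pos: [0.5749, 0.2408, 0.0585]
tcp_rot: [3.14, 0.087, -0.004]
wrist_force: [-6.6, -5.4, 11.9]
width: 0.34
grip_force: 70.9
```

Request:
move_arm:
  series: [2.4,0.2,0,0,0,0,0,2.4,0,0,0,0,0,0,2.4,-0.3,0,0,0,0,0,6,0,0,0,0,0,0,6,0,0,0,0,0,0]

```text
time: 70.08
tool_pos: [0.5748, 0.2416, 0.0568]
tcp_rot: [-3.14, -0.087, 0.0]
wrist_force: [0.4, -0.6, -1.3]
width: 0.7
grip_force: 0.0
```

Request:
move_arm:
  series: [6,0,0,-2,0,0,0,6,0,0,-4,0,0,0,6,0,0,-5,0,0,0,6,-4,0,-2,0,0,0,6,-5,0,-2,0,0,0]

```text
time: 70.7
tool_pos: [0.4856, 0.2366, 0.2101]
tcp_rot: [-3.139, -0.086, -0.005]
wrist_force: [-0.4, 0.2, 0.8]
width: 0.701
grip_force: 0.0
```

Request:
move_arm:
  series: [6,-4,0,0,0,0,0,6,0,0,0,0,0,0,6,0,0,0,0,0,0]

```text
time: 71.08
tool_pos: [0.446, 0.2343, 0.2083]
tcp_rot: [-3.139, -0.088, -0.004]
wrist_force: [1.2, 0.2, -0.2]
width: 0.703
grip_force: 0.0
```

```bash
python3 - <<'E'
from h import *
s=read_state();print(s["time"],s["tool_pos"],s["wrist_force"])
a=read_camera("scene")[:,:,::-1];b=read_camera("side")[:,:,::-1]
for q in([679,-167],[673,-233],[667,-301]): windows("scene",.012,q,32,im=a)
x=cv2.resize(a[170:310,105:405],(800,373),interpolation=2)
w=read_camera("wrist")[:,:,::-1]; y=cv2.resize(b[190:290,150:270],(270,225),interpolation=2); z=cv2.resize(w[:216],(512,216))
f=np.zeros((600,800,3),np.uint8);f[:373]=x;f[374:599,:270]=y;f[374:590,280:792]=z
cv2.imwrite("pics/fin.png",f)
E
```

```text
71.075 [0.44601976 0.2343145  0.2082839 ] [ 1.15721176  0.15520222 -0.15073692]
 win 660.0 -166.8 size 19.2 5.7
 win 703.4 -171.6 size 19.2 5.3
 centre [ 681.7 -169.2] yaw -6.2 gap 43.7
 win 652.4 -234.5 size 19.2 5.7
 win 695.9 -237.3 size 18.1 5.5
 centre [ 674.1 -235.9] yaw -3.6 gap 43.6
 win 647.7 -301.9 size 18.8 5.6
 win 690.3 -306.0 size 18.4 5.5
 centre [ 669. -304.] yaw -5.5 gap 42.7
```

View pics/fin.png

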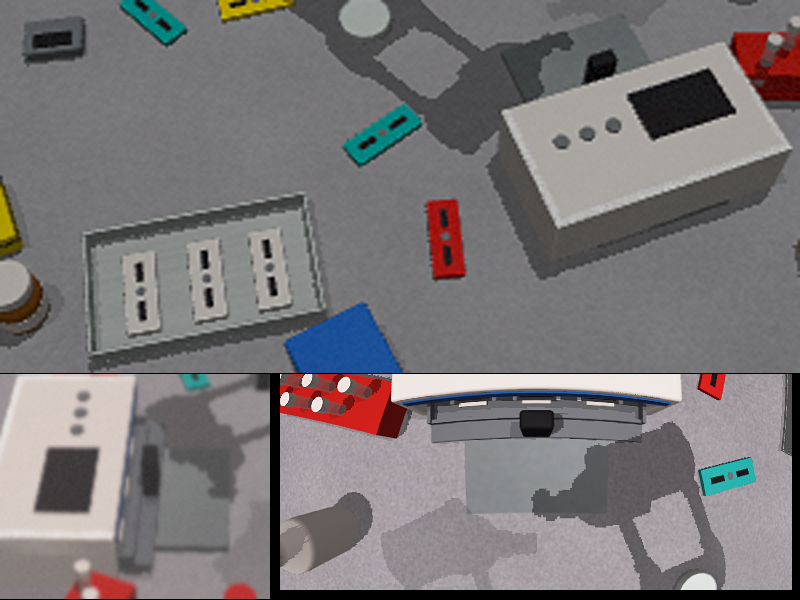

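```bash
python3 - <<'E'
from h import *
im=read_camera("wrist"); m=(im.max(2)<60).astype(np.uint8)[:120,225:290]
k,l,st,ce=cv2.connectedComponentsWithStats(m); i=1+st[1:,4].argmax(); x,y,w,h,a=st[i]; x+=225; print(x,y,w,h)
print(px2w("wrist",[(x,y),(x+w-1,y)],.08).round(4))
for c in(.574,.564,.554): print(c,w2px("wrist",[[c+.009,.241,.08],[c-.009,.241,.08],[c-.009,.241,.035]]).round(1).tolist())
E
```

```text
225 36 65 27
[[0.5803 0.2699 0.08  ]
 [0.5834 0.2149 0.08  ]]
0.574 [[258.7, 34.3], [257.6, 54.1], [257.3, 60.3]]
0.564 [[258.1, 45.2], [256.9, 65.2], [256.7, 69.9]]
0.554 [[257.4, 56.3], [256.3, 76.5], [256.2, 79.5]]
```

The knob sits at x ≈ 0.573, which is the latched position. All three cassettes lie in the tray and the gripper is clear of everything.

```bash
python3 -c "
from workcell import *
print(finish_job())"
```

```text
the job is handed in; nothing more can be done
None
```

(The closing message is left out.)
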